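# Lock the razors away beside the shower

### The arm

A 6-joint arm with a two-finger parallel gripper is mounted at the origin on the work surface. World frame = base frame: x ahead of the robot, y to its left, z up, the work surface at z = 0. Lengths are in mm, angles in rad, forces in N, time in s.
With the tool pointing down it reaches from about 350 to 875 mm from the base axis. Payload 4.2 kg.
Tool frame: the origin (TCP) lies midway between the tips of the shut fingers; the grasp point (between the pads) lies 19 mm behind it; z points along the fingers, y is the direction in which the jaws open and shut (so a half turn about z gives the same grasp; the last joint's range is limited). The gripper opens to 85 mm and grips with 20 to 120 N. Pads are 22 mm wide; open, the fingers measure 114 mm over their backs; the gripper's body (76 mm by 85 mm) begins 54 mm behind the grasp point. The pads swing forward as they close: fully open they stand 13 mm farther back than shut.
Start: joints at [-0.846, 0.385, 0.008, 0, -1.194, -0.259], TCP at [280.722, -558.385, 231.312] pointing down, gripper open.
Joint ranges: [-3.14, 3.14], [-1.21, 2.06], [-1.07, 1.41], [-3.16, 2.05], [-2.99, -0.16], [-3.1, 3.1]. Speed limits (rad/s): [2.79, 2.79, 3.14, 3.14, 3.14, 3.14].

### API

Orientations are given as a unit quaternion [x, y, z, w].
In Python, from bench import arm gives the robot as it stands.
- The arm moves only by the tool servo_tool, never from a script. Its argument "rows" is a list of rows, each an object of numbers: "fingers": the finger opening in cm, from 0 to 8.54; "x", "y", "z": the shift along the tool's x, y, z in cm; "turn": the turn about the tool's z in degrees. A call has 1 to 10 rows; each row shifts and turns the commanded pose from where the row before left it, along the tool's axes as they then stand; what a row does not reach is not made up. A row lasts 1/12 s, in which the tool goes at most 41.7 mm and 7.16 degrees, less where a joint would pass 70% of its speed; a pose out of reach is approached as far as the arm can. A call is refused whole if a number of a shift passes 4.17 or a number of a turn 7.16, either way. A call with a gripper value outside its range is refused whole. The fingers move at their own pace and stop on an object; the grip force is fixed at half the most. Time passes only in rows, so rows that do not move let the fingers close. It gives the time, the measured TCP pose, the force and the opening at its end, in the units of the state.
- arm.read_state(): the state, without advancing time (a new reading comes with each control period).
- arm.get_image(name): name is "side" or "top"; returns (picture, depth): 384x512x3 uint8, red, green, blue; 384x512 float32, mm along the optical axis (not along the pixel's ray), 0 where there is no reading.
- arm.camera_model(name): a dict with "fx", "fy", "cx", "cy" (pixels), "pose" (4x4, takes a point from camera to world coordinates). Camera axes: x right, y down, z forward; pixel columns grow to the right and rows downward; lengths in mm; the calibration is good to about 2 mm. A picture is of the moment at which its call begins. camera_model takes no time and is no camera call.
- arm.job_done(): hands the job in, once; it reports no verdict.
The state is a dict: "clock": time; "joints": joint angles; "joint_vel": joint speeds; "joint_efforts": joint torques, N m; "position": TCP position; "ee_rot": TCP orientation; "contact_force": force on the tool from outside, world axes, zero at the start; "wrist_torque": the same for the moment, N m; "gripper_width": finger opening in mm.
Only numpy, scipy, OpenCV 4.12 (cv2) and the standard library are available. Lean on these libraries where they do the work, as an engineer would, in place of code of your own. Each camera call takes 0.05 s, during which the arm holds its last target.

### The job

Lay every razor that is out on the shelf inside the clear box, then press the box's sprung lever right down until its latch holds it, which swings the clear door shut. Then take the key from its stand on the steel tray, push it fully into the lock slot, turn it clockwise to the stop, draw it out and stand it fully back in its stand, leaving the cup, jar, soap dish and comb where they are.

Things in the scene. Friction and masses are not known exactly. Their poses are not given: they have to be found in the camera images.
- box: Fixed clear acrylic lock box, open on top at the start. Origin: centre of its underside; x points away from the robot at yaw 0, y left, z up. White floor 184 (x) by 208 (y) mm, top 6 mm above the origin; clear walls 4 mm thick up to z = 50 mm; inside 176 by 200 mm. On its -y side a grey console, 10 mm thick, x -123 to 107, y -197 to -107 mm, carries the lever and behind it the lock.
- lid (a joint): The clear swing door on top of the box, moved only by the lever through a hidden linkage: 0 rad = standing open, 1.75 rad = lying shut over the box.
- lever (a joint): The sprung lever: 0 rad = up (rest), 0.6 rad = right down, level, on its stop. It turns about an axis along the box's y through box (8, -165, 45) mm. Pressed at the pad it pushes back with 3 N, then up to about 11 N; let go before 0.45 rad it springs up again, past 0.5 rad a latch draws it down to 0.58 to 0.6 and holds it. The door follows in proportion.
- lever_pad (a point): Centre of the upper face of the lever's grey pad (36 mm along the lever, 40 mm across), 95 mm from the lever axis. Up it lies at box (-68, -165, 102) mm; right down at box (-87, -165, 49) mm.
- lock (a joint): The turning lock barrel: 0 rad = unlocked, grows clockwise seen from above, 1.35 rad = locked, on its stop. Stays where it is left (0.05 N m of friction). It is at 0 at the start.
- lock_mouth (a point): Centre of the key slot's mouth in the flat top of the lock barrel (a 36 mm square steel block, 42 mm high, in a brass collar), 72 mm above the shelf, at box (66, -165, 72) mm. Slot 23 by 11 mm, 40 mm deep, straight down, edges chamfered 3 mm; the long side of the slot lies along this point's x axis, which turns with the barrel.
- tray: Fixed steel hair pin tray 84 (x) by 150 (y) mm with a low rim and a wooden key stand, 44 by 36 mm, top 48 mm above the shelf. Origin on the underside.
- stand_mouth (a point): Centre of the mouth of the key stand's hole, at tray (0, 12, 48) mm. Hole 24 by 12 mm, 40 mm deep, long side along this point's x axis.
- key: Steel key, upright in the stand at the start, 90 mm tall. Origin at the bottom end of its blade, z up towards the bow. Blade 20 (x) by 8 (y) mm, 36 mm long; shoulder 30 by 16 mm from z = 36 to 42 mm, which comes to rest on the top around the hole when fully in; flat bow for gripping 42 (x) by 12 (y) mm from z = 42 to 90 mm. Same if turned half round.
- key_bow (a point): Grip centre of the key's bow, 68 mm above the bottom end of the blade.
- razor0: A steel T-shaped razor lying flat, 116 mm long. Origin on the underside of the handle, a good grip place; handle along x from -62 to 38 mm, 14 mm wide and 14 mm high; head at +x from 38 to 54 mm, 42 mm wide (y), 13 mm high. 2 to 4 of the four razors are present.
- razor1: A razor like razor0.
- razor2: A razor like razor0.
- razor3: A razor like razor0.
- cup: Pink plastic cup, 76 mm across, 95 mm tall, empty; a bystander. Origin at its underside.
- jar: Closed round glass jar, 76 mm across, 85 mm tall; a bystander. Origin at its underside.
- dish: Terracotta soap dish 85 by 125 mm with a soap in it; a bystander.
- comb: Flat bamboo comb, 160 mm long (y), 41 mm wide, 6 mm thick; a bystander.
- lid_edge (a point): Middle of the free edge of the clear swing door, 208 mm wide, 184 mm from its hinge, which runs along y at box x = 92, z = 54 mm. Open, the door stands up from the hinge, leaning 10 degrees back (away from the box).
Mind the look-alikes: they are no part of the job. What is shaped like the razor3 but orange or red is not meant.

How it is judged (in metres and radians):
On the way, in this order (a step that is already met when the one before it is completed fails the run):
1. every razor lies inside the box, let go (x of razor0 in the frame of box between -0.088 and 0.088 m and y of razor0 in the frame of box between -0.1 and 0.1 m and z of razor0 in the frame of box between 0.002 and 0.042 m and contact force between the fingers and razor0 below 0.2 N and x of razor1 in the frame of box between -0.088 and 0.088 m and y of razor1 in the frame of box between -0.1 and 0.1 m and z of razor1 in the frame of box between 0.002 and 0.042 m and contact force between the fingers and razor1 below 0.2 N and x of razor2 in the frame of box between -0.088 and 0.088 m and y of razor2 in the frame of box between -0.1 and 0.1 m and z of razor2 in the frame of box between 0.002 and 0.042 m and contact force between the fingers and razor2 below 0.2 N and x of razor3 in the frame of box between -0.088 and 0.088 m and y of razor3 in the frame of box between -0.1 and 0.1 m and z of razor3 in the frame of box between 0.002 and 0.042 m and contact force between the fingers and razor3 below 0.2 N), for 0.2 s.
2. the lever is held down by its latch alone, the door shut (value of joint lever above 0.55 rad and value of joint lid above 1.6 rad and contact force between each of the arm, the fingers and lever below 0.2 N), for 0.3 s.
3. the key is fully in the lock slot, not yet turned (horizontal distance between key and lock_mouth below 0.006 m and z of key in the frame of lock_mouth below -0.03 m and value of joint lock below 0.5 rad), for 0.1 s.
4. the key in the slot has turned the lock to its stop (horizontal distance between key and lock_mouth below 0.007 m and z of key in the frame of lock_mouth below -0.025 m and value of joint lock above 1.2 rad), for 0.1 s.
At the end, for the whole second after the job is handed in: Razors lie inside the box, below its rim; lever latched (over 0.55 rad), door shut (over 1.6 rad), lock turned (over 1.15 rad); the key at rest in its stand, 30 of its 36 mm deep or more, within 6 mm of the hole's centre, tilted under 0.15 rad (x of razor0 in the frame of box between -0.088 and 0.088 m and y of razor0 in the frame of box between -0.1 and 0.1 m and z of razor0 in the frame of box between 0.002 and 0.042 m and x of razor1 in the frame of box between -0.088 and 0.088 m and y of razor1 in the frame of box between -0.1 and 0.1 m and z of razor1 in the frame of box between 0.002 and 0.042 m and x of razor2 in the frame of box between -0.088 and 0.088 m and y of razor2 in the frame of box between -0.1 and 0.1 m and z of razor2 in the frame of box between 0.002 and 0.042 m and x of razor3 in the frame of box between -0.088 and 0.088 m and y of razor3 in the frame of box between -0.1 and 0.1 m and z of razor3 in the frame of box between 0.002 and 0.042 m and value of joint lever above 0.55 rad and value of joint lid above 1.6 rad and value of joint lock above 1.15 rad and horizontal distance between key and stand_mouth below 0.006 m and z of key in the frame of stand_mouth below -0.03 m and angle between key's own z axis and vertical below 0.15 rad and linear speed of key below 0.02 m/s); the robot touches nothing.
It fails at once if the cup is pushed away or knocked over (distance of cup from where it was at the start of the episode above 0.03 m or angle between cup's own z axis and vertical above 0.5 rad).
It fails at once if the jar is pushed away or knocked over (distance of jar from where it was at the start of the episode above 0.03 m or angle between jar's own z axis and vertical above 0.5 rad).
It fails at once if the dish is pushed away or knocked over (distance of dish from where it was at the start of the episode above 0.03 m or angle between dish's own z axis and vertical above 0.5 rad).
It fails at once if the comb is pushed away or knocked over (distance of comb from where it was at the start of the episode above 0.03 m or angle between comb's own z axis and vertical above 0.5 rad).
Of razor0, razor1, razor2, razor3 only 2 to 4 are there at a start; the rules pass over those that are not, and their reading is None.
At some moment in a run one of razor0, razor1, razor2, razor3 may be knocked a few centimetres aside while the robot is not near it.
It also fails if it takes over 210 s, if anything falls off the work surface, if the arm or the gripper's body presses on something with over 40 N, if the wrist force passes 120 N, or if a joint passes its speed limit or range.

## Working session

There is one attempt and no reset: what is moved stays moved. The work goes in short steps, Python scripts to look and compute and a tool call to move; the robot and the scene stay as the last step left them, time stands still between calls to the robot, and variables do not carry over. Pictures are saved under pics/ and viewed, and the job is handed in when it is done.

Besides the shell and the picture viewer there is one more tool, called as name(argument=value, ...), one argument or row to a line, values as JSON. servo_tool: Moves the arm, as the interface text tells. Its arguments: {"type":"object","properties":{"rows":{"type":"array","items":{"type":"object","properties":{"fingers":{"type":"number"},"x":{"type":"number"},"y":{"type":"number"},"z":{"type":"number"},"turn":{"type":"number"}}}}},"required":["rows"]}

```bash
ls; mkdir -p pics
python3 - <<'E'
from bench import arm
import cv2,json
print(arm.read_state())
for n in("side","top"):
    p,d=arm.get_image(n); cv2.imwrite(f"pics/{n}0.png",p[:,:,::-1]); print(n,arm.camera_model(n))
E
```

```text
pics
{'clock': 0.0, 'joints': array([-8.46393974e-01,  3.85526979e-01,  6.63271263e-03, -4.68469266e-04,
       -1.19395997e+00, -2.58610627e-01]), 'joint_vel': array([-8.88078377e-04,  2.80446345e-04, -1.30610525e-03,  5.65064037e-04,
        4.28149757e-04,  7.51376798e-05]), 'joint_efforts': array([ 1.95543362e-03, -3.92291558e+01,  1.88406318e+01,  4.18618217e+00,
       -4.56388952e-03, -6.68860125e-06]), 'position': array([ 280.47006158, -557.89920835,  230.24663784]), 'ee_rot': array([-2.30711955e-01,  9.73021525e-01,  1.00989906e-03, -2.93681238e-04]), 'contact_force': array([ 0.39409547,  0.31116383, -0.31713904]), 'wrist_torque': array([-0.04274826,  0.01820604, -0.00518521]), 'gripper_width': 85.47838513896623}
side {'fx': 365.4799461735079, 'fy': 365.4799461735079, 'cx': 252.25920417296183, 'cy': 188.02742861556385, 'pose': array([[-8.81761961e-01, -2.46745709e-01,  4.02010446e-01,
         1.70264448e+02],
       [-4.71266756e-01,  4.97129087e-01, -7.28539851e-01,
         6.39582254e+02],
       [-2.00870037e-02, -8.31852887e-01, -5.54632569e-01,
         7.31125420e+02],
       [ 0.00000000e+00,  0.00000000e+00,  0.00000000e+00,
         1.00000000e+00]])}
top {'fx': 417.44405148500744, 'fy': 417.44405148500744, 'cx': 250.47061529119972, 'cy': 189.19027966068475, 'pose': array([[ 5.96931463e-03, -9.82996022e-01,  1.83529802e-01,
         3.62259976e+02],
       [-9.99979019e-01, -6.32961615e-03, -1.37742265e-03,
        -9.86534271e+01],
       [ 2.51567418e-03, -1.83517729e-01, -9.83013181e-01,
         1.31269813e+03],
       [ 0.00000000e+00,  0.00000000e+00,  0.00000000e+00,
         1.00000000e+00]])}
```

View pics/top0.png

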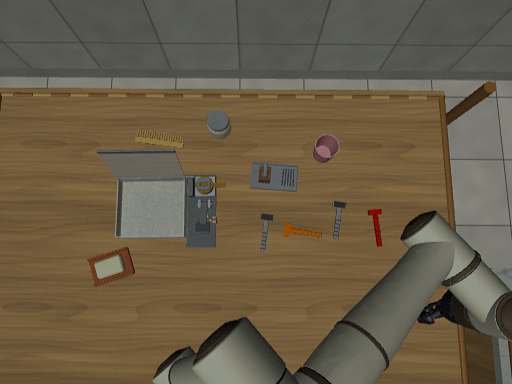

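View pics/side0.png

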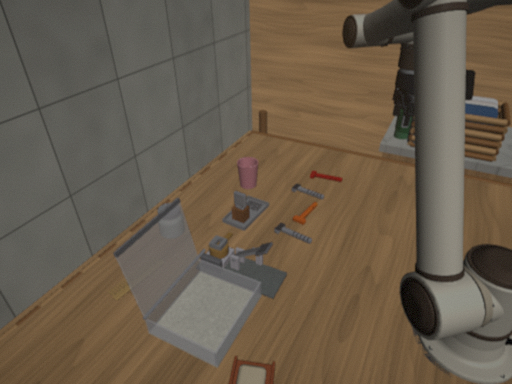

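Top view: grey razors at (265,230) and (339,220). The look-alikes are orange (302,231) and red (376,226), so I pick only the two grey ones. Next, close crops to check this and to measure.

```bash
cat > h.py <<'E'
import numpy as np,cv2
from bench import arm
def ray(n,u,v):
    m=arm.camera_model(n);T=np.array(m["pose"])
    d=T[:3,:3]@np.array([(u-m["cx"])/m["fx"],(v-m["cy"])/m["fy"],1.]);return T[:3,3],d
def onz(n,u,v,z):
    o,d=ray(n,u,v);return o+d*(z-o[2])/d[2]
def proj(n,P):
    m=arm.camera_model(n);T=np.array(m["pose"]);p=T[:3,:3].T@(np.array(P,float)-T[:3,3])
    return np.array([m["fx"]*p[0]/p[2]+m["cx"],m["fy"]*p[1]/p[2]+m["cy"]])
def snap(n,name):
    p,d=arm.get_image(n);np.save(f"{name}_d.npy",d);cv2.imwrite(f"{name}.png",p[:,:,::-1]);return p[:,:,::-1].copy(),d
def crop(img,x0,y0,x1,y1,k,out):
    cv2.imwrite(out,cv2.resize(img[y0:y1,x0:x1],None,fx=k,fy=k,interpolation=cv2.INTER_CUBIC))
def yaw():
    s=arm.read_state();from_=None
    from scipy.spatial.transform import Rotation as R
    M=R.from_quat(s["ee_rot"]).as_matrix();return s,M
E
python3 - <<'E'
from h import *
i=cv2.imread("pics/top0.png");crop(i,95,140,225,255,6,"pics/c1.png");crop(i,240,150,400,255,5,"pics/c2.png")
E
```

```text
(no output)
```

View pics/c1.png

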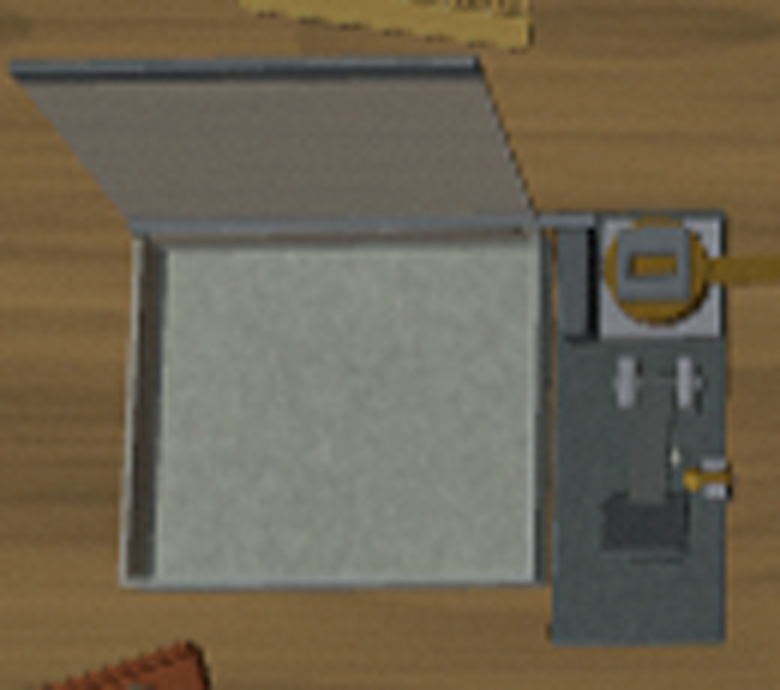

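View pics/c2.png

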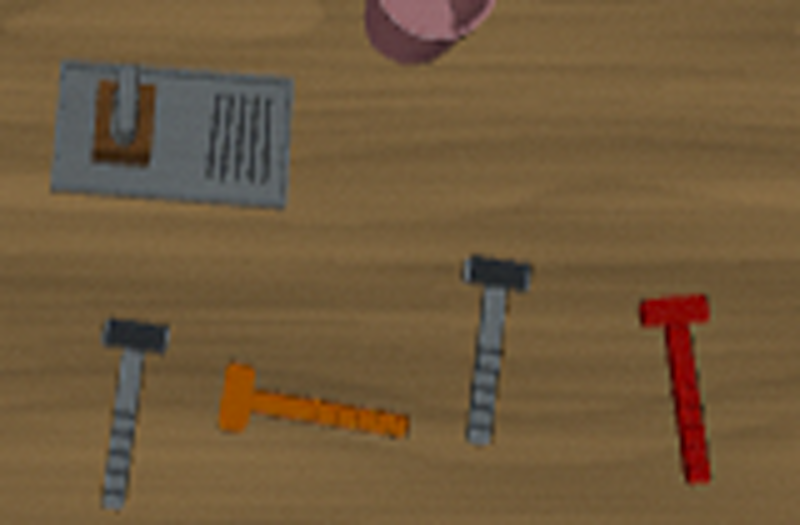

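Run:
```python
from h import *
c1=lambda x,y,z:onz("top",95+(x+.5)/6-.5,140+(y+.5)/6-.5,z)
c2=lambda x,y,z:onz("top",240+(x+.5)/5-.5,150+(y+.5)/5-.5,z)
np.set_printoptions(precision=1,suppress=True)
C=[c1(*p,10) for p in((552,642),(723,642),(723,213))]
print("console FL FR BR",*C)
e=C[1]-C[0];print("yaw",np.arctan2(e[0],-e[1]), np.arctan2(*( (C[2]-C[1])[[1,0]])))
F=[c1(*p,50) for p in((122,584),(545,584))];print("box front rim",*F)
print("lock mouth",c1(655,264,72))
print("lock edges",[c1(*p,72)[:2] for p in((620,229),(690,226),(690,298),(620,302))])
print("pad",c1(645,525,102))
print("lidedge",c1(15,68,235),c1(477,63,235))
for n,h,t in(("A",(136,336),(113,505)),("B",(498,273),(479,442))):
    H=c2(*h,13);T=c2(*t,14);v=H-T;u=v/np.linalg.norm(v);print(n,H,T,np.linalg.norm(v),"origin",T+u*62,"dir deg",np.degrees(np.arctan2(u[1],u[0])))
T=[c2(*p,6) for p in((62,63),(292,79),(285,208),(52,191))];print("tray",*T,"ctr",sum(T)/4,[np.linalg.norm(T[i]-T[i-1]) for i in range(4)])
print("stand",[c2(*p,48)[:2] for p in((100,82),(155,86),(150,157),(95,152))])
```

```text
console FL FR BR [423.6  96.1  10. ] [424.1   7.9  10. ] [650.6  12.8  10. ]
yaw 0.0060900480838798335 0.02152199225827466
box front rim [449.2 306.8  50. ] [450.5  94.6  50. ]
lock mouth [610.3  41.3  72. ]
lock edges [array([628.2,  59.5]), array([630. ,  24.1]), array([592.9,  23.2]), array([590.6,  58.4])]
pad [475.6  39.3 102. ]
lidedge [664.8 309.9 235. ] [668.4 104.6 235. ]
A [ 517.4 -152.1   13. ] [ 412.5 -137.8   14. ] 105.81810197103479 origin [ 474.  -146.2   13.4] dir deg -7.788220336187991
B [ 558.6 -380.1   13. ] [ 452.6 -364.6   14. ] 107.21941946527609 origin [ 513.9 -373.5   13.4] dir deg -8.31074858789319
tray [ 694.8 -104.9    6. ] [ 685.1 -253.     6. ] [ 600.7 -247.3    6. ] [610.7 -99.    6. ] ctr [ 647.8 -176.1    6. ] [np.float64(84.24217134445037), np.float64(148.4653541294686), np.float64(84.6545599825754), np.float64(148.7037878941918)]
stand [array([ 672. , -128.4]), array([ 669.7, -162.7]), array([ 624.5, -159.5]), array([ 627.5, -125.4])]
```

Run:
```python
from h import *
i=cv2.imread("pics/side0.png");crop(i,195,175,315,265,6,"pics/c3.png");crop(i,110,190,300,360,4,"pics/c4.png")
```

```text
(no output)
```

View pics/c3.png

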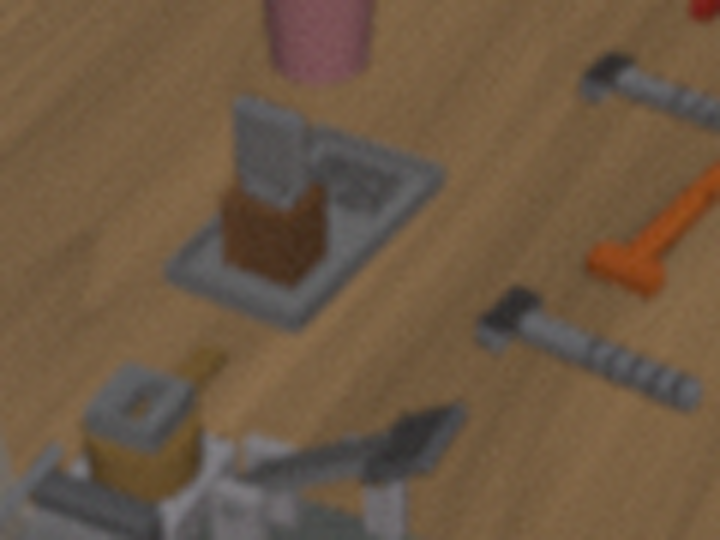

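View pics/c4.png

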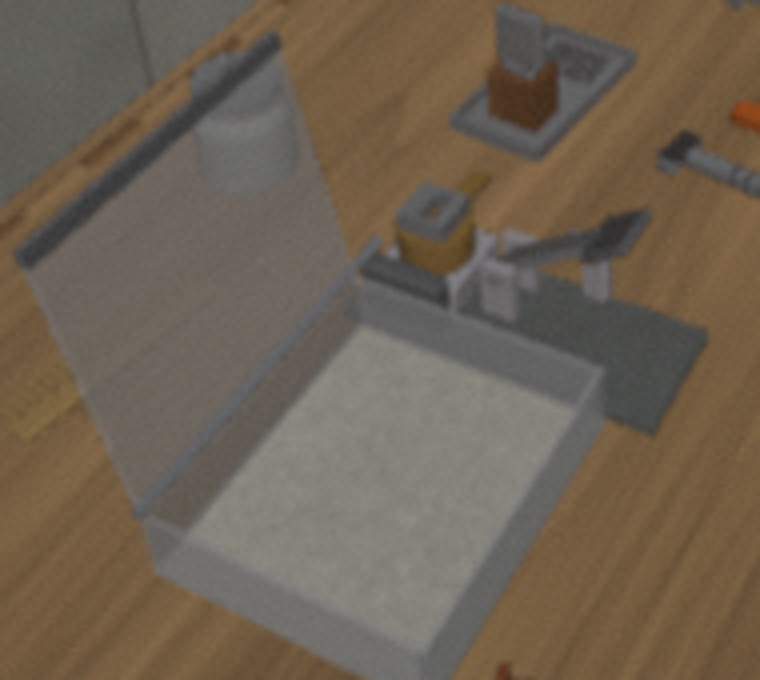

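Crops confirm it: steel-grey razor A is in the centre at about (474,-146) and B at about (514,-373). The key is edge-on in the wooden stand, and the lock slot lies along world y. I'll turn toward razor A first.

```bash
cat >> h.py <<'E'
def need(x,y,z,ang=None):
    "turn (deg) and then shift in tool axes (cm) to reach x,y,z and tool-x world angle ang (mod 180)"
    s,M=yaw();a=np.degrees(np.arctan2(M[1,0],M[0,0]));t=0
    if ang is not None: t=-((ang-a+90)%180-90)
    na=np.radians(a-t);d=np.array([x,y,z])-s["position"]
    X=np.array([np.cos(na),np.sin(na)]);Y=np.array([np.sin(na),-np.cos(na)])
    print(f"t={s['clock']:.2f} pos {np.round(s['position'],1)} ang {a:.2f} tilt {np.degrees(np.arccos(-M[2,2])):.2f} F {np.round(s['contact_force'],1)} w {s['gripper_width']:.1f} q6 {s['joints'][5]:.2f}")
    print(f"turn {t:.1f}  x {d[:2]@X/10:.2f} y {d[:2]@Y/10:.2f} z {-d[2]/10:.2f}")
E
python3 -c "
from h import *
need(474,-146,120,172.2)"
```

```text
t=0.10 pos [ 280.5 -557.9  230.3] ang -153.32 tilt 0.11 F [ 0.9 -0.5 -0.2] w 85.4 q6 -0.26
turn 34.5  x -13.58 y 43.44 z 11.03
```

servo_tool(
  rows=[
    {"turn":6.9,"fingers":4.5},
    {"turn":6.9},
    {"turn":6.9},
    {"turn":6.9},
    {"turn":6.9},
  ],
)

```text
invalid input at $.rows[0]: expected keys fingers, x, y, z, turn
```

```bash
python3 -c "
from h import *
need(474,-146,120,172.2)"
```

```text
t=0.10 pos [ 280.5 -557.9  230.3] ang -153.32 tilt 0.11 F [ 0.9 -0.5 -0.2] w 85.4 q6 -0.26
turn 34.5  x -13.58 y 43.44 z 11.03
```

All keys are needed in each row.

servo_tool(
  rows=[
    {"turn":6.9,"fingers":4.5,"x":0,"y":0,"z":0},
    {"turn":6.9,"fingers":4.5,"x":0,"y":0,"z":0},
    {"turn":6.9,"fingers":4.5,"x":0,"y":0,"z":0},
    {"turn":6.9,"fingers":4.5,"x":0,"y":0,"z":0},
    {"turn":6.9,"fingers":4.5,"x":0,"y":0,"z":0},
  ],
)

```text
clock: 0.52
position: [280.6, -558.1, 230.6]
ee_rot: [0.071, 0.997, 0.001, -0.0]
contact_force: [0.2, -0.3, -0.6]
gripper_width: 45.2
```

servo_tool(
  rows=[
    {"turn":0,"fingers":4.5,"x":-1.13,"y":3.6,"z":0.4},
    {"turn":0,"fingers":4.5,"x":-1.13,"y":3.6,"z":0.4},
    {"turn":0,"fingers":4.5,"x":-1.13,"y":3.6,"z":0.4},
    {"turn":0,"fingers":4.5,"x":-1.13,"y":3.6,"z":0.4},
    {"turn":0,"fingers":4.5,"x":-1.13,"y":3.6,"z":0.4},
    {"turn":0,"fingers":4.5,"x":-1.13,"y":3.6,"z":0.4},
    {"turn":0,"fingers":4.5,"x":-1.13,"y":3.6,"z":0.4},
    {"turn":0,"fingers":4.5,"x":-1.13,"y":3.6,"z":0.4},
    {"turn":0,"fingers":4.5,"x":-1.13,"y":3.6,"z":0.4},
    {"turn":0,"fingers":4.5,"x":-1.13,"y":3.6,"z":0.4},
  ],
)

```text
clock: 1.35
position: [441.8, -215.2, 191.0]
ee_rot: [0.068, 0.998, 0.0, -0.0]
contact_force: [0.5, -1.0, -0.3]
gripper_width: 45.4
```

```bash
python3 -c "
from h import *
need(474,-146,120,172.2)
snap('top','pics/top1')"
```

```text
t=1.35 pos [ 441.8 -215.2  191. ] ang 172.18 tilt 0.02 F [ 0.5 -1.  -0.3] w 45.4 q6 -1.58
turn -0.0  x -2.26 y 7.30 z 7.10
```

View pics/top1.png

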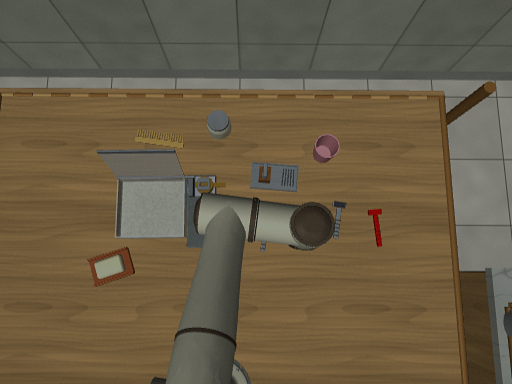

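The earlier covered area at the lower right (px 330-450, 260-330) is empty, so only two razors are present. The gripper is near razor A at px (264,232).

servo_tool(
  rows=[
    {"turn":0,"fingers":4.5,"x":-0.75,"y":2.43,"z":2.4},
    {"turn":0,"fingers":4.5,"x":-0.75,"y":2.43,"z":2.4},
    {"turn":0,"fingers":4.5,"x":-0.75,"y":2.43,"z":2.3},
    {"turn":0,"fingers":4.5,"x":0,"y":0,"z":3},
    {"turn":0,"fingers":4.5,"x":0,"y":0,"z":3},
    {"turn":0,"fingers":4.5,"x":0,"y":0,"z":0},
    {"turn":0,"fingers":4.5,"x":0,"y":0,"z":0},
  ],
)

```text
clock: 1.98
position: [472.7, -148.0, 59.3]
ee_rot: [0.068, 0.998, -0.0, -0.002]
contact_force: [0.8, -0.2, 1.3]
gripper_width: 44.9
```

```bash
python3 -c "
from h import *
need(474,-146,4,172.2)
i,d=snap('side','pics/side1');crop(i,200,130,400,280,4,'pics/s1c.png')"
```

```text
t=1.98 pos [ 472.7 -148.    59.3] ang 172.21 tilt 0.25 F [ 0.8 -0.2  1.3] w 44.9 q6 -1.73
turn 0.0  x -0.10 y 0.21 z 5.53
```

View pics/s1c.png

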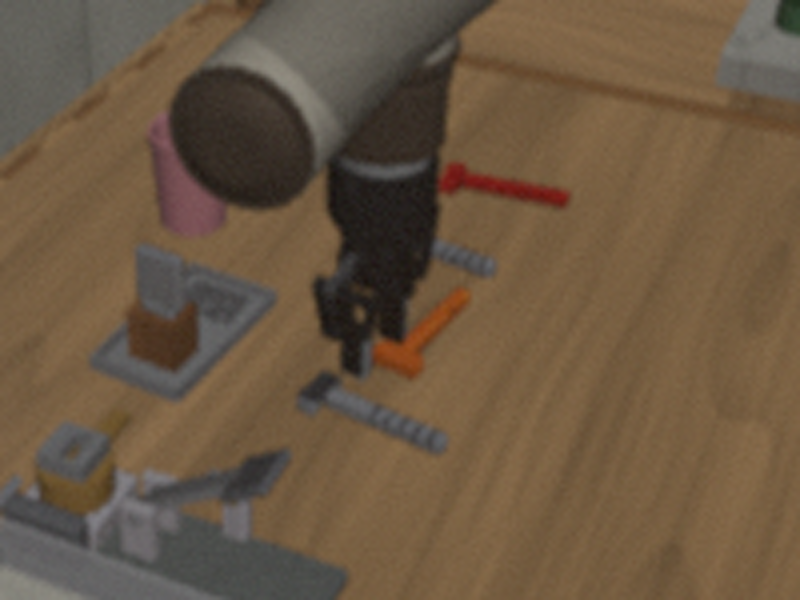

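```bash
python3 -c "
from h import *
i=cv2.imread('pics/side1.png')
for P in((474,-146,14),(412,-138,14),(472.7,-148,59)):
    u,v=proj('side',P);print(u,v);cv2.circle(i,(int(round(u)),int(round(v))),1,(0,255,255),-1)
crop(i,230,170,330,250,7,'pics/s1d.png')"
```

```text
291.3450224141648 231.8852707837762
310.0036019210662 239.79304935809228
292.62954066650127 219.83297846539926
```

View pics/s1d.png

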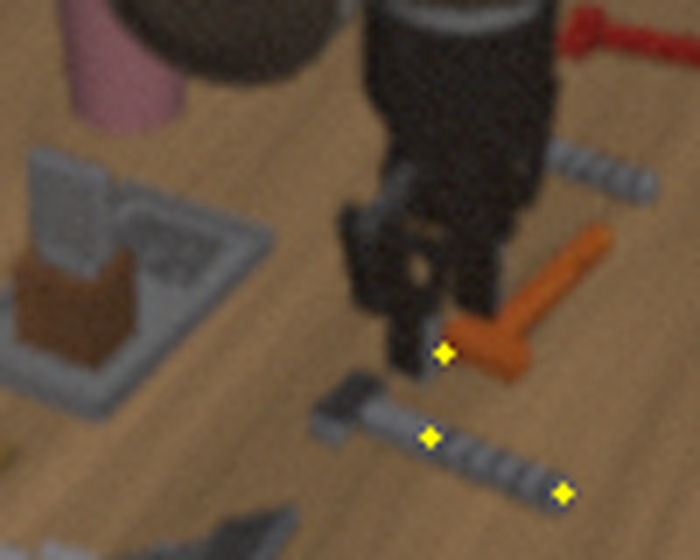

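The projected razor points agree in both views. Descend and grip.

servo_tool(
  rows=[
    {"turn":0,"fingers":4.5,"x":-0.1,"y":0.2,"z":1.5},
    {"turn":0,"fingers":4.5,"x":0,"y":0,"z":1.5},
    {"turn":0,"fingers":4.5,"x":0,"y":0,"z":1.5},
    {"turn":0,"fingers":4.5,"x":0,"y":0,"z":0.9},
    {"turn":0,"fingers":4.5,"x":0,"y":0,"z":0},
    {"turn":0,"fingers":0,"x":0,"y":0,"z":0},
    {"turn":0,"fingers":0,"x":0,"y":0,"z":0},
    {"turn":0,"fingers":0,"x":0,"y":0,"z":0},
    {"turn":0,"fingers":0,"x":0,"y":0,"z":0},
    {"turn":0,"fingers":0,"x":0,"y":0,"z":0},
  ],
)

```text
clock: 2.87
position: [476.1, -146.2, 7.9]
ee_rot: [0.068, 0.998, -0.0, 0.001]
contact_force: [-1.0, 0.7, 6.1]
gripper_width: 11.8
```

servo_tool(
  rows=[
    {"turn":0,"fingers":0,"x":0,"y":0,"z":0},
    {"turn":0,"fingers":0,"x":0,"y":0,"z":-2},
    {"turn":0,"fingers":0,"x":0,"y":0,"z":-3.5},
    {"turn":0,"fingers":0,"x":0,"y":0,"z":-4},
    {"turn":0,"fingers":0,"x":0,"y":0,"z":-4},
    {"turn":0,"fingers":0,"x":0,"y":0,"z":-3},
    {"turn":0,"fingers":0,"x":0,"y":0,"z":0},
  ],
)

```text
clock: 3.45
position: [479.3, -146.6, 178.9]
ee_rot: [0.067, 0.998, -0.0, 0.008]
contact_force: [0.4, -0.9, -0.1]
gripper_width: 11.5
```

```bash
python3 -c "
from h import *
need(545,155,165,179.5)"
```

```text
t=3.45 pos [ 479.3 -146.6  178.9] ang 172.27 tilt 0.90 F [ 0.4 -0.9 -0.1] w 11.5 q6 -1.74
turn -7.2  x -6.31 y 30.21 z 1.39
```

```bash
python3 -c "
from h import *
i,d=snap('side','pics/side2');crop(i,230,110,370,250,5,'pics/s2.png');need(545,155,165,179.5)"
```

```text
t=3.50 pos [ 477.3 -146.1  175.5] ang 172.21 tilt 0.56 F [-0.3  0.3 -0.3] w 11.8 q6 -1.74
turn -7.3  x -6.51 y 30.17 z 1.05
```

View pics/s2.png

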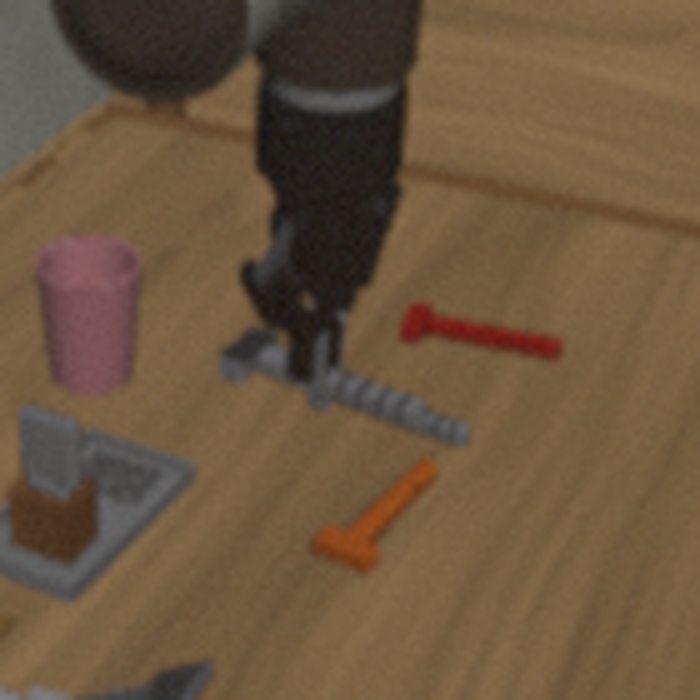

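Razor A is held level, and B lies behind it in this view. Carry A to the box's left half.

servo_tool(
  rows=[
    {"turn":-7.1,"fingers":0,"x":0,"y":0,"z":0},
    {"turn":0,"fingers":0,"x":-0.8,"y":3.7,"z":0},
    {"turn":0,"fingers":0,"x":-0.8,"y":3.7,"z":0},
    {"turn":0,"fingers":0,"x":-0.8,"y":3.8,"z":0},
    {"turn":0,"fingers":0,"x":-0.8,"y":3.8,"z":0},
    {"turn":0,"fingers":0,"x":-0.8,"y":3.8,"z":0},
    {"turn":0,"fingers":0,"x":-0.8,"y":3.8,"z":0},
    {"turn":0,"fingers":0,"x":-0.8,"y":3.8,"z":0},
    {"turn":0,"fingers":0,"x":-0.9,"y":3.8,"z":0},
    {"turn":0,"fingers":0,"x":0,"y":0,"z":0},
  ],
)

```text
clock: 4.33
position: [545.0, 160.6, 169.6]
ee_rot: [0.003, 1.0, 0.0, 0.0]
contact_force: [0.5, -0.1, -0.7]
gripper_width: 11.8
```

```bash
python3 -c "
from h import *
i,d=snap('side','pics/side3');crop(i,100,120,300,384,3,'pics/s3.png');need(545,245,20,179.5)"
```

```text
t=4.38 pos [543.6 158.  169.3] ang 179.52 tilt 0.14 F [ 0.5 -0.9 -0. ] w 12.2 q6 -2.15
turn 0.0  x -0.07 y 8.70 z 14.93
```

View pics/s3.png

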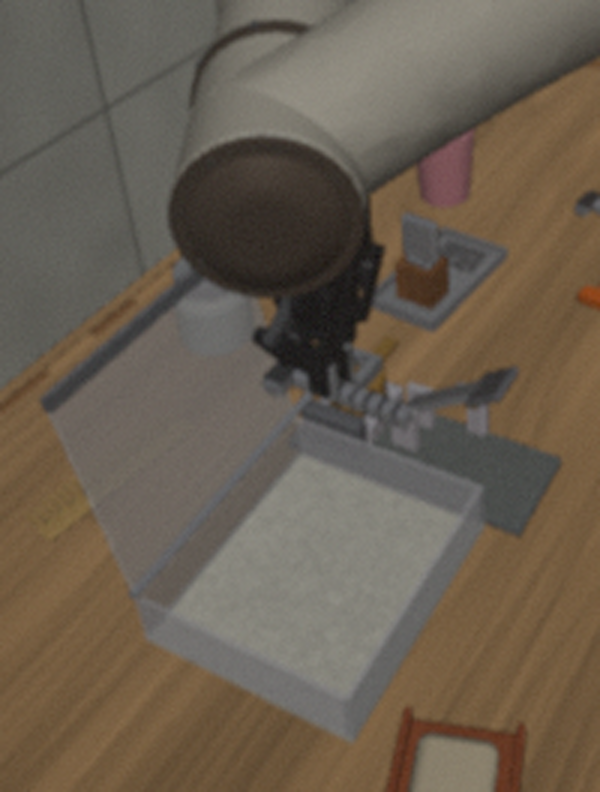

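servo_tool(
  rows=[
    {"turn":0,"fingers":0,"x":0,"y":3,"z":0},
    {"turn":0,"fingers":0,"x":0,"y":3,"z":1},
    {"turn":0,"fingers":0,"x":0,"y":2.7,"z":2},
    {"turn":0,"fingers":0,"x":0,"y":0,"z":3},
    {"turn":0,"fingers":0,"x":0,"y":0,"z":3},
    {"turn":0,"fingers":0,"x":0,"y":0,"z":3},
    {"turn":0,"fingers":0,"x":0,"y":0,"z":2},
    {"turn":0,"fingers":0,"x":0,"y":0,"z":0.5},
    {"turn":0,"fingers":0,"x":0,"y":0,"z":0.4},
    {"turn":0,"fingers":0,"x":0,"y":0,"z":0},
  ],
)

```text
clock: 5.22
position: [544.9, 241.5, 22.0]
ee_rot: [0.006, 1.0, -0.0, -0.0]
contact_force: [-0.3, -1.0, -0.0]
gripper_width: 11.4
```

```bash
python3 -c "
from h import *
need(545,245,14,179.5)
i,d=snap('side','pics/side4');crop(i,100,120,300,384,3,'pics/s4.png');need(545,245,20,179.5)"
```

```text
t=5.22 pos [544.9 241.5  22. ] ang 179.26 tilt 0.06 F [-0.3 -1.  -0. ] w 11.4 q6 -2.27
turn -0.2  x -0.01 y 0.35 z 0.80
t=5.27 pos [545.4 242.   23. ] ang 179.27 tilt 0.06 F [ 0.9  0.1 -0.5] w 12.2 q6 -2.27
turn -0.2  x 0.05 y 0.30 z 0.30
```

View pics/s4.png

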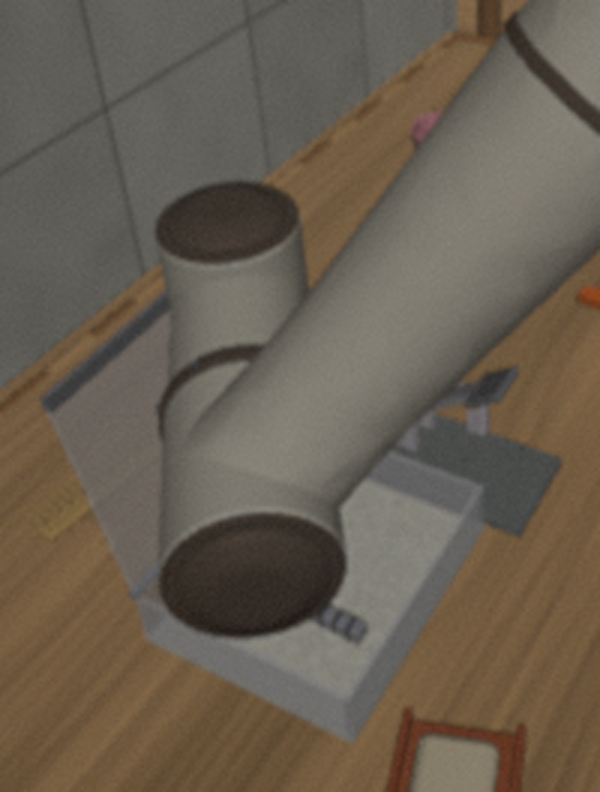

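servo_tool(
  rows=[
    {"turn":0,"fingers":0,"x":0,"y":0,"z":0.4},
    {"turn":0,"fingers":0,"x":0,"y":0,"z":0.3},
    {"turn":0,"fingers":0,"x":0,"y":0,"z":0},
    {"turn":0,"fingers":0,"x":0,"y":0,"z":0},
  ],
)

```text
clock: 5.6
position: [545.0, 242.2, 15.8]
ee_rot: [0.006, 1.0, 0.0, 0.0]
contact_force: [0.8, -0.1, -0.3]
gripper_width: 11.5
```

servo_tool(
  rows=[
    {"turn":0,"fingers":3.5,"x":0,"y":0,"z":0},
    {"turn":0,"fingers":3.5,"x":0,"y":0,"z":0},
    {"turn":0,"fingers":3.5,"x":0,"y":0,"z":0},
    {"turn":0,"fingers":3.5,"x":0,"y":0,"z":0},
    {"turn":0,"fingers":3.5,"x":0,"y":0,"z":-2},
    {"turn":0,"fingers":3.5,"x":0,"y":0,"z":-4},
    {"turn":0,"fingers":3.5,"x":0,"y":0,"z":-4},
    {"turn":0,"fingers":3.5,"x":0,"y":0,"z":-4},
    {"turn":0,"fingers":3.5,"x":0,"y":0,"z":-3},
    {"turn":0,"fingers":3.5,"x":0,"y":0,"z":0},
  ],
)

```text
clock: 6.43
position: [548.6, 244.1, 193.8]
ee_rot: [0.005, 1.0, 0.004, 0.007]
contact_force: [0.6, 1.0, 0.0]
gripper_width: 35.0
```

```bash
python3 -c "
from h import *
need(514,-373,180,171.7)
i,d=snap('top','pics/top2')"
```

```text
t=6.43 pos [548.6 244.1 193.8] ang 179.37 tilt 0.89 F [0.6 1.  0. ] w 35.0 q6 -2.27
turn 7.7  x -5.49 y -61.56 z 1.38
```

View pics/top2.png

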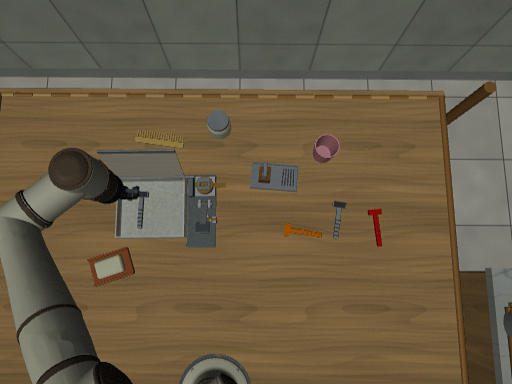

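Razor A is in the box at px (142,208) and B is still at (339,220). Now to B.

servo_tool(
  rows=[
    {"turn":4,"fingers":4.5,"x":0,"y":0,"z":0},
    {"turn":3.7,"fingers":4.5,"x":0,"y":0,"z":0},
    {"turn":0,"fingers":4.5,"x":-0.35,"y":-3.85,"z":0},
    {"turn":0,"fingers":4.5,"x":-0.35,"y":-3.85,"z":0},
    {"turn":0,"fingers":4.5,"x":-0.35,"y":-3.85,"z":0},
    {"turn":0,"fingers":4.5,"x":-0.35,"y":-3.85,"z":0},
    {"turn":0,"fingers":4.5,"x":-0.35,"y":-3.85,"z":0},
    {"turn":0,"fingers":4.5,"x":-0.35,"y":-3.85,"z":0},
    {"turn":0,"fingers":4.5,"x":-0.35,"y":-3.85,"z":0},
    {"turn":0,"fingers":4.5,"x":-0.35,"y":-3.85,"z":0},
  ],
)

```text
clock: 7.32
position: [526.2, -68.5, 184.1]
ee_rot: [0.073, 0.997, -0.0, -0.001]
contact_force: [0.9, 0.0, -0.1]
gripper_width: 44.9
```

servo_tool(
  rows=[
    {"turn":0,"fingers":4.5,"x":-0.35,"y":-3.85,"z":0},
    {"turn":0,"fingers":4.5,"x":-0.35,"y":-3.85,"z":0},
    {"turn":0,"fingers":4.5,"x":-0.35,"y":-3.85,"z":0},
    {"turn":0,"fingers":4.5,"x":-0.35,"y":-3.85,"z":0},
    {"turn":0,"fingers":4.5,"x":-0.35,"y":-3.85,"z":0},
    {"turn":0,"fingers":4.5,"x":0,"y":0,"z":0},
    {"turn":0,"fingers":4.5,"x":0,"y":0,"z":0},
  ],
)

```text
clock: 7.9
position: [515.3, -261.3, 183.4]
ee_rot: [0.075, 0.997, 0.0, -0.002]
contact_force: [-0.7, 0.9, -1.6]
gripper_width: 45.1
```

```bash
python3 -c "
from h import *
need(514,-373,100,171.7)
i,d=snap('top','pics/top3');crop(i,240,150,400,255,5,'pics/c5.png');i,d=snap('side','pics/side5');crop(i,220,120,400,255,4,'pics/c6.png')"
```

```text
t=7.90 pos [ 515.3 -261.3  183.4] ang 171.35 tilt 0.19 F [-0.7  0.9 -1.6] w 45.1 q6 -1.53
turn -0.4  x -1.48 y -11.07 z 8.34
```

View pics/c5.png

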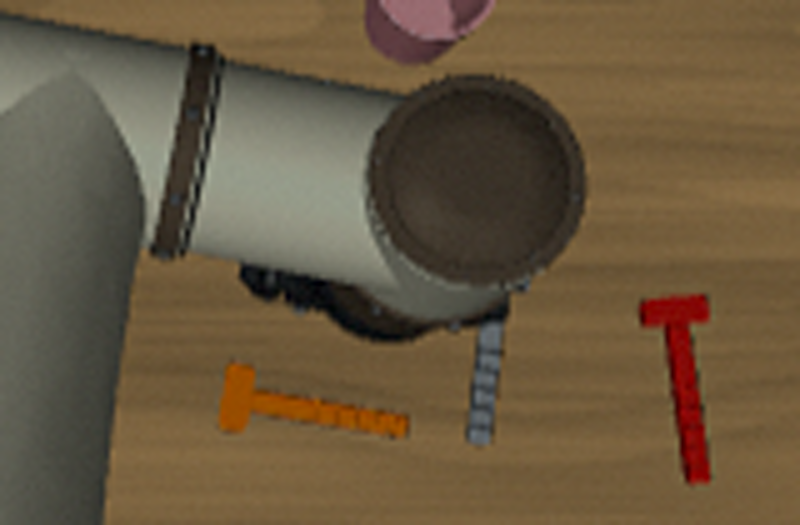

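View pics/c6.png

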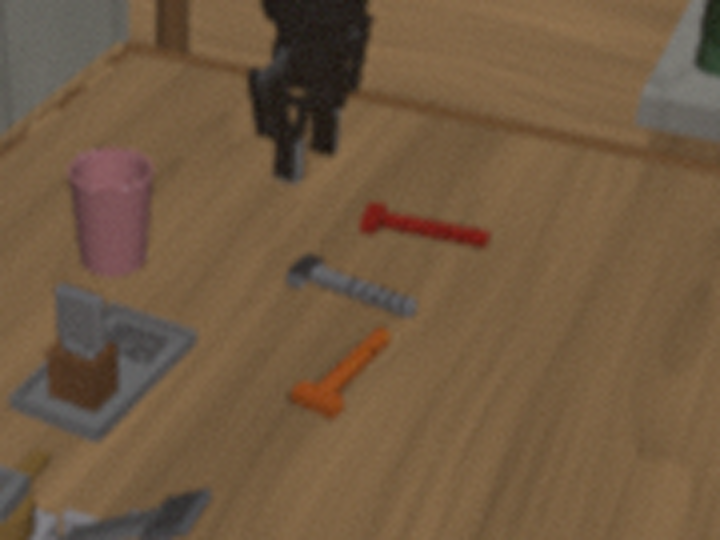

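Razor B is unmoved. Approach it.

servo_tool(
  rows=[
    {"turn":-0.4,"fingers":4.5,"x":-0.5,"y":-3.7,"z":0},
    {"turn":0,"fingers":4.5,"x":-0.5,"y":-3.7,"z":0},
    {"turn":0,"fingers":4.5,"x":-0.5,"y":-3.7,"z":2},
    {"turn":0,"fingers":4.5,"x":0,"y":0,"z":3},
    {"turn":0,"fingers":4.5,"x":0,"y":0,"z":4},
    {"turn":0,"fingers":4.5,"x":0,"y":0,"z":3},
    {"turn":0,"fingers":4.5,"x":0,"y":0,"z":0},
    {"turn":0,"fingers":4.5,"x":0,"y":0,"z":0},
  ],
)

```text
clock: 8.67
position: [515.5, -369.5, 64.4]
ee_rot: [0.069, 0.998, 0.0, -0.002]
contact_force: [-0.1, -0.5, 0.4]
gripper_width: 44.7
```

```bash
python3 -c "
from h import *
need(514,-373,6,171.7)"
```

```text
t=8.67 pos [ 515.5 -369.5   64.4] ang 172.13 tilt 0.24 F [-0.1 -0.5  0.4] w 44.7 q6 -1.34
turn 0.4  x 0.10 y -0.37 z 5.84
```

servo_tool(
  rows=[
    {"turn":0.4,"fingers":4.5,"x":0.1,"y":-0.35,"z":1.5},
    {"turn":0,"fingers":4.5,"x":0,"y":0,"z":1.5},
    {"turn":0,"fingers":4.5,"x":0,"y":0,"z":1.5},
    {"turn":0,"fingers":4.5,"x":0,"y":0,"z":1.1},
    {"turn":0,"fingers":4.5,"x":0,"y":0,"z":0},
    {"turn":0,"fingers":0,"x":0,"y":0,"z":0},
    {"turn":0,"fingers":0,"x":0,"y":0,"z":0},
    {"turn":0,"fingers":0,"x":0,"y":0,"z":0},
    {"turn":0,"fingers":0,"x":0,"y":0,"z":0},
    {"turn":0,"fingers":0,"x":0,"y":0,"z":0},
  ],
)

```text
clock: 9.5
position: [515.6, -374.8, 11.7]
ee_rot: [0.073, 0.997, -0.001, 0.002]
contact_force: [-0.6, 2.0, 5.4]
gripper_width: 11.1
```

servo_tool(
  rows=[
    {"turn":0,"fingers":0,"x":0,"y":0,"z":0},
    {"turn":0,"fingers":0,"x":0,"y":0,"z":-2},
    {"turn":0,"fingers":0,"x":0,"y":0,"z":-3.5},
    {"turn":0,"fingers":0,"x":0,"y":0,"z":-4},
    {"turn":0,"fingers":0,"x":0,"y":0,"z":-4},
    {"turn":0,"fingers":0,"x":0,"y":0,"z":-3},
    {"turn":0,"fingers":0,"x":0,"y":0,"z":0},
    {"turn":0,"fingers":0,"x":0,"y":0,"z":0},
  ],
)

```text
clock: 10.17
position: [515.2, -374.8, 177.4]
ee_rot: [0.073, 0.997, -0.001, 0.003]
contact_force: [-0.7, 0.5, -0.8]
gripper_width: 10.7
```

```bash
python3 -c "
from h import *
need(545,165,175,179.5)
i,d=snap('side','pics/side6');crop(i,220,60,400,255,4,'pics/c7.png');i,d=snap('top','pics/top4');crop(i,80,130,240,290,4,'pics/c8.png')"
```

```text
t=10.17 pos [ 515.2 -374.8  177.4] ang 171.57 tilt 0.32 F [-0.7  0.5 -0.8] w 10.7 q6 -1.34
turn -7.9  x -2.51 y 54.00 z 0.24
```

View pics/c7.png

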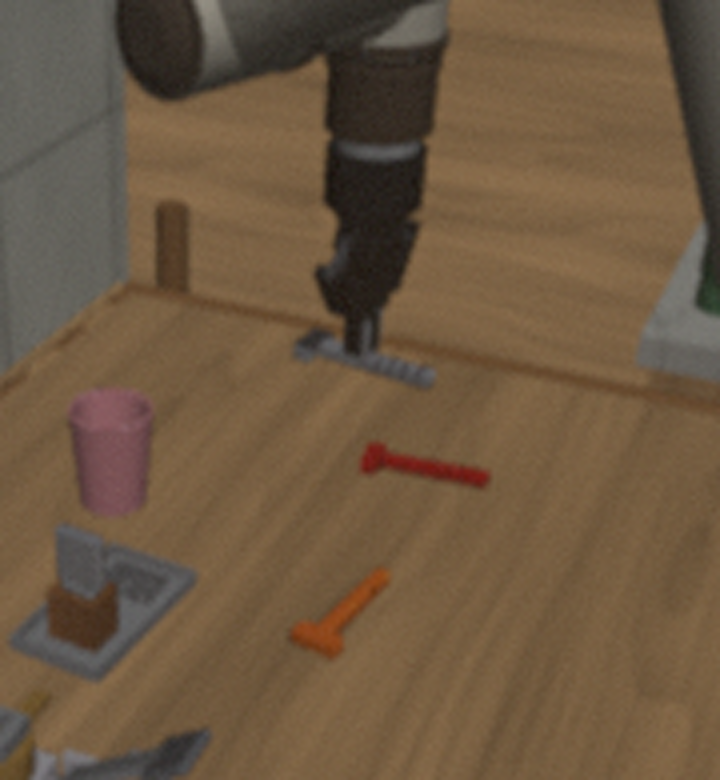

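View pics/c8.png

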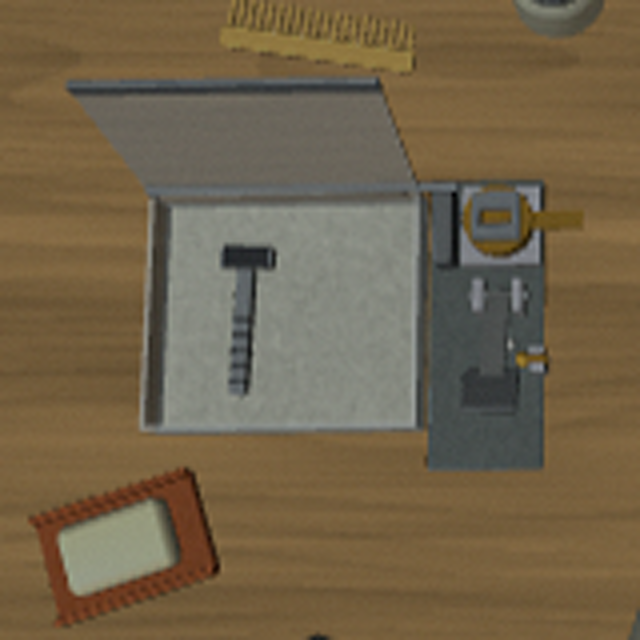

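Razor A lies flat in the box, and B is held with nothing else grey left out. Carry B to the right half of the box.

servo_tool(
  rows=[
    {"turn":-4,"fingers":0,"x":0,"y":0,"z":0},
    {"turn":-3.9,"fingers":0,"x":0,"y":0,"z":0},
    {"turn":0,"fingers":0,"x":-0.2,"y":3.85,"z":0},
    {"turn":0,"fingers":0,"x":-0.2,"y":3.85,"z":0},
    {"turn":0,"fingers":0,"x":-0.2,"y":3.85,"z":0},
    {"turn":0,"fingers":0,"x":-0.2,"y":3.85,"z":0},
    {"turn":0,"fingers":0,"x":-0.2,"y":3.85,"z":0},
    {"turn":0,"fingers":0,"x":-0.2,"y":3.85,"z":0},
    {"turn":0,"fingers":0,"x":-0.2,"y":3.85,"z":0},
    {"turn":0,"fingers":0,"x":-0.2,"y":3.85,"z":0},
  ],
)

```text
clock: 11.1
position: [531.7, -64.9, 172.6]
ee_rot: [0.005, 1.0, -0.0, -0.002]
contact_force: [0.6, 0.4, -0.6]
gripper_width: 10.1
```

servo_tool(
  rows=[
    {"turn":0,"fingers":0,"x":-0.15,"y":3.85,"z":0},
    {"turn":0,"fingers":0,"x":-0.15,"y":3.85,"z":0},
    {"turn":0,"fingers":0,"x":-0.15,"y":3.85,"z":0},
    {"turn":0,"fingers":0,"x":-0.15,"y":3.85,"z":0},
    {"turn":0,"fingers":0,"x":-0.15,"y":3.85,"z":0},
    {"turn":0,"fingers":0,"x":-0.15,"y":3.85,"z":0},
    {"turn":0,"fingers":0,"x":0,"y":0,"z":0},
    {"turn":0,"fingers":0,"x":0,"y":0,"z":0},
  ],
)

```text
clock: 11.77
position: [543.1, 165.9, 172.3]
ee_rot: [0.003, 1.0, -0.001, -0.002]
contact_force: [0.5, -0.7, -0.7]
gripper_width: 10.6
```

```bash
python3 -c "
from h import *
need(545,168,22,179.5)"
```

```text
t=11.77 pos [543.1 165.9 172.3] ang 179.67 tilt 0.26 F [ 0.5 -0.7 -0.7] w 10.6 q6 -2.16
turn 0.2  x -0.19 y 0.21 z 15.03
```

servo_tool(
  rows=[
    {"turn":0.2,"fingers":0,"x":-0.2,"y":0.2,"z":2},
    {"turn":0,"fingers":0,"x":0,"y":0,"z":3},
    {"turn":0,"fingers":0,"x":0,"y":0,"z":3},
    {"turn":0,"fingers":0,"x":0,"y":0,"z":3},
    {"turn":0,"fingers":0,"x":0,"y":0,"z":2.5},
    {"turn":0,"fingers":0,"x":0,"y":0,"z":1},
    {"turn":0,"fingers":0,"x":0,"y":0,"z":0.5},
    {"turn":0,"fingers":0,"x":0,"y":0,"z":0.2},
    {"turn":0,"fingers":0,"x":0,"y":0,"z":0},
    {"turn":0,"fingers":0,"x":0,"y":0,"z":0},
  ],
)

```text
clock: 12.6
position: [547.1, 166.6, 24.0]
ee_rot: [0.006, 1.0, 0.001, 0.001]
contact_force: [0.9, -0.4, -0.3]
gripper_width: 10.8
```

servo_tool(
  rows=[
    {"turn":0,"fingers":0,"x":0,"y":0,"z":0.4},
    {"turn":0,"fingers":0,"x":0,"y":0,"z":0.3},
    {"turn":0,"fingers":0,"x":0,"y":0,"z":0},
    {"turn":0,"fingers":0,"x":0,"y":0,"z":0},
  ],
)

```text
clock: 12.93
position: [547.0, 166.9, 17.6]
ee_rot: [0.006, 1.0, 0.001, 0.001]
contact_force: [-0.2, -0.4, 7.1]
gripper_width: 10.5
```

servo_tool(
  rows=[
    {"turn":0,"fingers":3.5,"x":0,"y":0,"z":0},
    {"turn":0,"fingers":3.5,"x":0,"y":0,"z":0},
    {"turn":0,"fingers":3.5,"x":0,"y":0,"z":0},
    {"turn":0,"fingers":3.5,"x":0,"y":0,"z":0},
    {"turn":0,"fingers":3.5,"x":0,"y":0,"z":-2},
    {"turn":0,"fingers":3.5,"x":0,"y":0,"z":-4},
    {"turn":0,"fingers":3.5,"x":0,"y":0,"z":-4},
    {"turn":0,"fingers":3.5,"x":0,"y":0,"z":-4},
    {"turn":0,"fingers":3.5,"x":0,"y":0,"z":-3},
    {"turn":0,"fingers":3.5,"x":0,"y":0,"z":0},
  ],
)

```text
clock: 13.77
position: [550.0, 167.9, 193.4]
ee_rot: [0.006, 1.0, 0.003, 0.007]
contact_force: [0.8, 0.1, -0.2]
gripper_width: 35.0
```

```bash
python3 -c "
from h import *
need(468,40,175,180)
i,d=snap('top','pics/top5');crop(i,80,130,240,290,4,'pics/c9.png')
i,d=snap('side','pics/side7')"
```

```text
t=13.77 pos [550.  167.9 193.4] ang 179.36 tilt 0.85 F [ 0.8  0.1 -0.2] w 35.0 q6 -2.16
turn -0.6  x 8.20 y -12.79 z 1.84
```

View pics/c9.png

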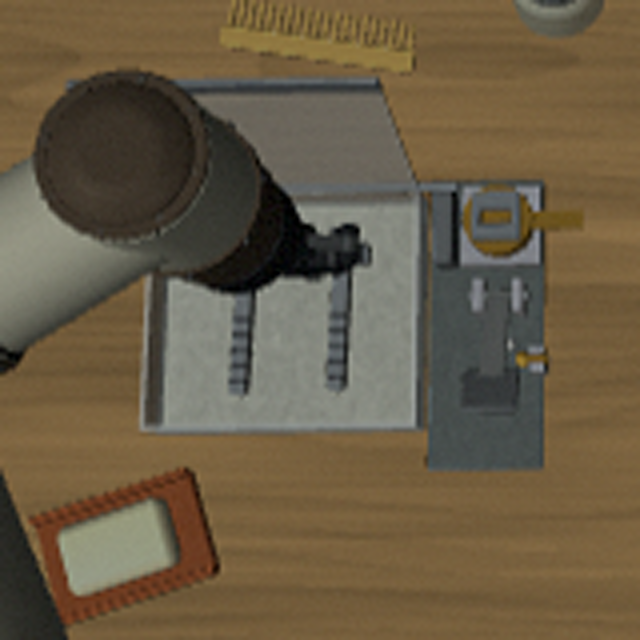

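View pics/side7.png

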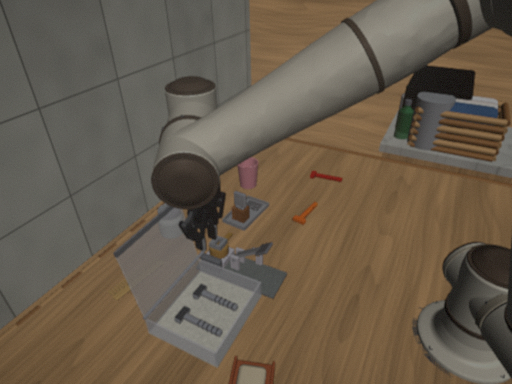

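Run:
```python
from h import *
np.set_printoptions(precision=0,suppress=True)
s=arm.read_state();tcp=s['position'];print(np.round(s['joints'],2))
P=[]
for n,f in(("side","pics/side7"),("top","pics/top5")):
    d=np.load(f+"_d.npy");m=arm.camera_model(n);T=np.array(m["pose"])
    v,u=np.mgrid[:384,:512];p=np.stack([(u-m["cx"])/m["fx"]*d,(v-m["cy"])/m["fy"]*d,d],-1)[d>0]
    P.append(p@T[:3,:3].T+T[:3,3])
P=np.concatenate(P)-tcp
# arm points: above TCP+20, within 400mm radius
r=np.hypot(P[:,0],P[:,1]);Q=P[(r<300)&(P[:,2]>70)&(P[:,0]<120)]
for y0 in range(-200,300,40):
    for x0 in range(-300,130,60):
        q=Q[(Q[:,1]>=y0)&(Q[:,1]<y0+40)&(Q[:,0]>=x0)&(Q[:,0]<x0+60)]
        if len(q)>3: print("dy",y0,"dx",x0,"z",q[:,2].min().round(),q[:,2].max().round(),len(q))
```

```text
[ 1.  0. -0. -0. -1. -2.]
dy -80 dx -300 z 423.0 494.0 317
dy -80 dx -60 z 71.0 359.0 291
dy -80 dx 0 z 84.0 360.0 125
dy -40 dx -300 z 407.0 502.0 1434
dy -40 dx -240 z 396.0 458.0 278
dy -40 dx -60 z 70.0 370.0 1580
dy -40 dx 0 z 113.0 369.0 534
dy 0 dx -300 z 377.0 498.0 2030
dy 0 dx -240 z 368.0 463.0 1123
dy 0 dx -180 z 352.0 413.0 134
dy 0 dx -120 z 295.0 332.0 106
dy 0 dx -60 z 70.0 369.0 1891
dy 0 dx 0 z 71.0 370.0 620
dy 40 dx -300 z 354.0 469.0 4448
dy 40 dx -240 z 329.0 454.0 1923
dy 40 dx -180 z 326.0 417.0 857
dy 40 dx -120 z 280.0 365.0 653
dy 40 dx -60 z 70.0 352.0 1048
dy 40 dx 0 z 70.0 350.0 120
dy 80 dx -300 z 372.0 413.0 166
dy 80 dx -240 z 318.0 419.0 3474
dy 80 dx -180 z 293.0 408.0 1825
dy 80 dx -120 z 297.0 374.0 965
dy 80 dx -60 z 306.0 352.0 486
dy 120 dx -180 z 279.0 373.0 2411
dy 120 dx -120 z 322.0 366.0 1224
dy 120 dx -60 z 317.0 343.0 124
dy 160 dx -180 z 260.0 347.0 1928
dy 160 dx -120 z 261.0 350.0 1787
dy 200 dx -120 z 284.0 318.0 136
```

Both razors lie inside the box, side view px (215,297) and (200,320), and no other steel razor is on the shelf. The link stays at least 255 mm above the TCP, so the swinging door clears it. Going to the lever.

servo_tool(
  rows=[
    {"turn":-0.6,"fingers":0,"x":1.6,"y":-2.6,"z":0},
    {"turn":0,"fingers":0,"x":1.6,"y":-2.6,"z":0},
    {"turn":0,"fingers":0,"x":1.6,"y":-2.6,"z":0},
    {"turn":0,"fingers":0,"x":1.6,"y":-2.6,"z":0},
    {"turn":0,"fingers":0,"x":1.3,"y":-2.4,"z":2},
    {"turn":0,"fingers":0,"x":0,"y":0,"z":2.5},
    {"turn":0,"fingers":0,"x":0,"y":0,"z":1},
    {"turn":0,"fingers":0,"x":0,"y":0,"z":0},
    {"turn":0,"fingers":0,"x":0,"y":0,"z":0},
  ],
)

```text
clock: 14.62
position: [467.8, 38.2, 129.3]
ee_rot: [0.001, 1.0, -0.001, -0.002]
contact_force: [0.5, 0.9, 1.1]
gripper_width: 0.3
```

```bash
python3 -c "
from h import *
need(473,40,105,180)
i,d=snap('side','pics/side8');crop(i,160,140,310,310,4,'pics/c10.png')"
```

```text
t=14.62 pos [467.8  38.2 129.3] ang 179.88 tilt 0.22 F [0.5 0.9 1.1] w 0.3 q6 -2.00
turn -0.1  x -0.52 y 0.18 z 2.43
```

View pics/c10.png

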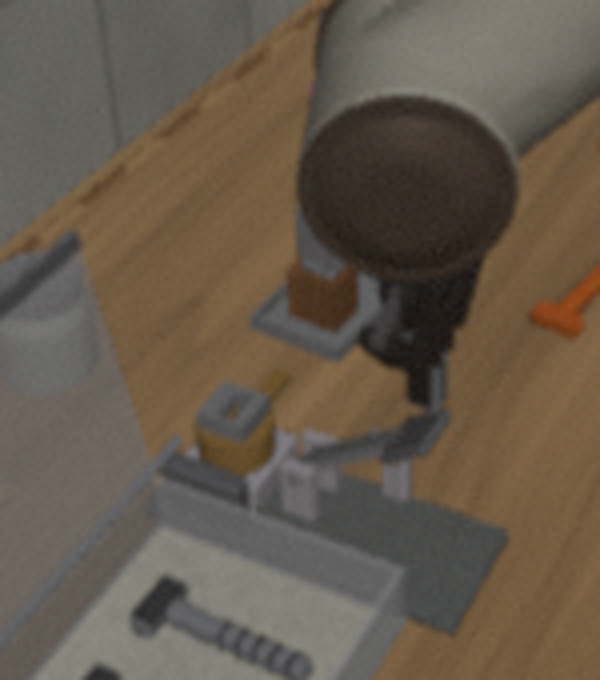

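The fingertips are above the pad at crop (425,410). Press.

servo_tool(
  rows=[
    {"turn":0,"fingers":0,"x":0,"y":0,"z":1},
    {"turn":0,"fingers":0,"x":0,"y":0,"z":1},
    {"turn":0,"fingers":0,"x":0,"y":0,"z":1},
    {"turn":0,"fingers":0,"x":0,"y":0,"z":1},
    {"turn":0,"fingers":0,"x":0.1,"y":0,"z":0.7},
    {"turn":0,"fingers":0,"x":0.1,"y":0,"z":0.7},
    {"turn":0,"fingers":0,"x":0.1,"y":0,"z":0.6},
    {"turn":0,"fingers":0,"x":0.1,"y":0,"z":0.4},
    {"turn":0,"fingers":0,"x":0,"y":0,"z":0},
  ],
)

```text
clock: 15.42
position: [465.5, 39.4, 68.0]
ee_rot: [0.0, 1.0, 0.0, 0.001]
contact_force: [-5.3, 0.8, 14.9]
gripper_width: -0.2
```

servo_tool(
  rows=[
    {"turn":0,"fingers":0,"x":0.1,"y":0,"z":0.4},
    {"turn":0,"fingers":0,"x":0.1,"y":0,"z":0.4},
    {"turn":0,"fingers":0,"x":0.1,"y":0,"z":0.4},
    {"turn":0,"fingers":0,"x":0,"y":0,"z":0.3},
    {"turn":0,"fingers":0,"x":0,"y":0,"z":0},
    {"turn":0,"fingers":0,"x":0,"y":0,"z":0},
  ],
)

```text
clock: 15.92
position: [461.6, 38.8, 51.5]
ee_rot: [0.001, 1.0, -0.0, -0.0]
contact_force: [-0.0, -0.3, 0.5]
gripper_width: 0.2
```

```bash
python3 -c "
from h import *
need(460,40,49,180)
i,d=snap('side','pics/side9')"
```

```text
t=15.92 pos [461.6  38.8  51.5] ang 179.90 tilt 0.03 F [-0.  -0.3  0.5] w 0.2 q6 -2.01
turn -0.1  x 0.16 y 0.12 z 0.25
```

View pics/side9.png

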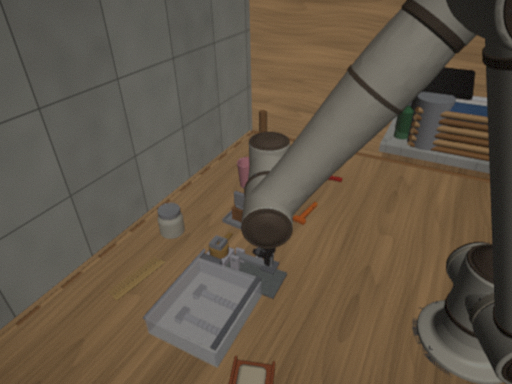

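The door is shut and the lever latched, with no force at the finger. Lift and move aside for a clear look at key and lock.

servo_tool(
  rows=[
    {"turn":0,"fingers":0,"x":0,"y":0,"z":-2},
    {"turn":0,"fingers":0,"x":0,"y":0,"z":-4},
    {"turn":0,"fingers":0,"x":0,"y":0,"z":-4},
    {"turn":0,"fingers":0,"x":0,"y":0,"z":-4},
    {"turn":0,"fingers":4,"x":2,"y":-2,"z":-1},
    {"turn":0,"fingers":4,"x":3,"y":-2,"z":0},
    {"turn":0,"fingers":4,"x":3,"y":-2,"z":0},
    {"turn":0,"fingers":4,"x":3,"y":-2,"z":0},
    {"turn":0,"fingers":4,"x":0,"y":0,"z":0},
    {"turn":0,"fingers":4,"x":0,"y":0,"z":0},
  ],
)

```text
clock: 16.8
position: [350.2, -41.9, 202.0]
ee_rot: [0.002, 1.0, 0.0, 0.001]
contact_force: [0.4, -0.2, -0.2]
gripper_width: 39.9
```

```bash
python3 -c "
from h import *
need(648,-144,160,0)
i,d=snap('top','pics/top6');j,e=snap('side','pics/side10')
crop(i,180,155,310,255,6,'pics/c11.png');crop(i,245,155,305,200,13,'pics/c12.png');crop(j,200,180,285,290,7,'pics/c13.png')"
```

```text
t=16.80 pos [350.2 -41.9 202. ] ang 179.83 tilt 0.09 F [ 0.4 -0.2 -0.2] w 39.9 q6 -1.92
turn -0.2  x -29.78 y -10.21 z 4.20
```

View pics/c11.png

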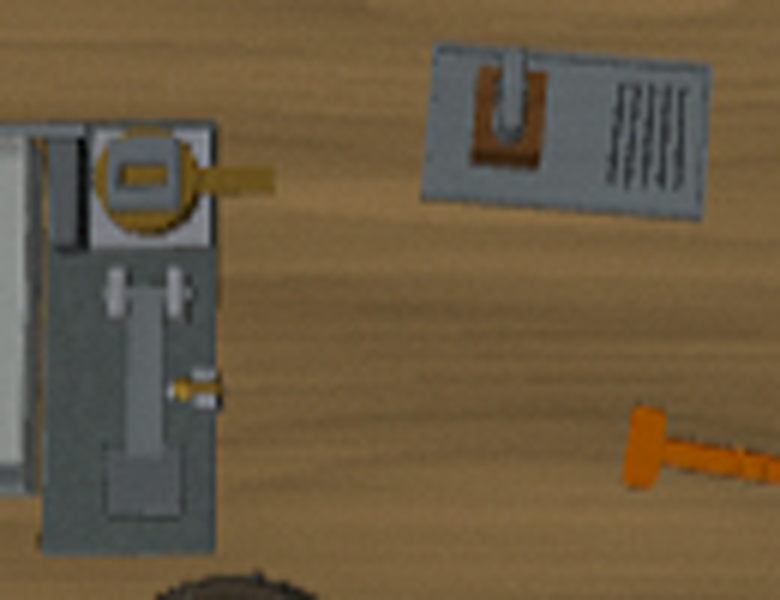

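View pics/c12.png

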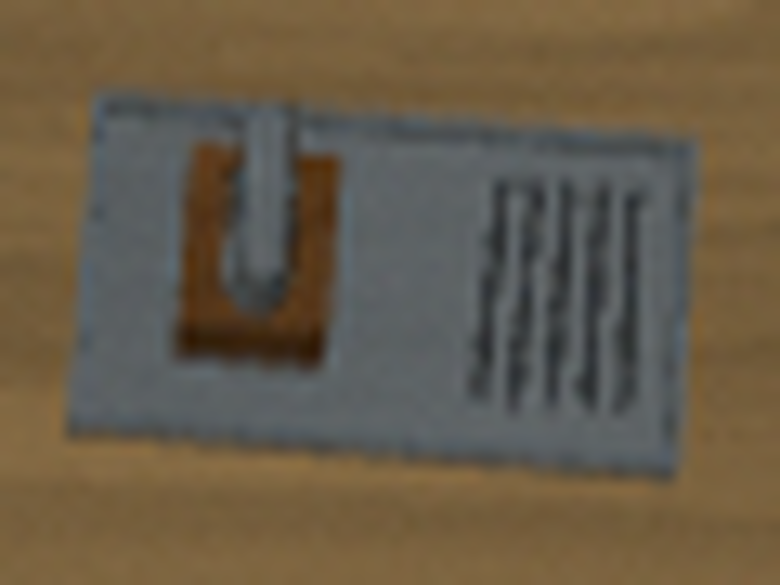

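View pics/c13.png

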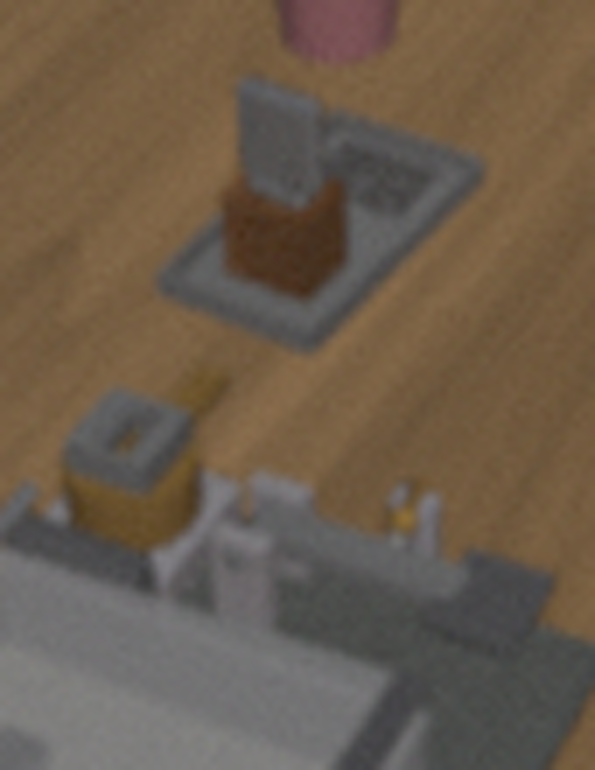

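Run:
```python
from h import *
np.set_printoptions(precision=1,suppress=True)
S=lambda x,y,z:onz("side",200+(x+.5)/7-.5,180+(y+.5)/7-.5,z)
T=lambda x,y,z:onz("top",245+(x+.5)/13-.5,155+(y+.5)/13-.5,z)
print("side bow top",S(238,80,102),S(320,97,102))
print("side stand top front corners",S(225,188,48),S(290,215,48),S(345,190,48))
print("side stand base",S(228,270,3),S(303,295,3),S(345,262,3))
print("side lock top",[S(*p,72)[:2] for p in((68,445),(118,392),(192,412),(145,488))],S(130,435,72))
print("top bow far end",T(270,105,102))
print("stand corners top",[T(*p,48)[:2] for p in((195,147),(342,155),(325,333+10),(180,335))])
i=cv2.imread("pics/top6.png");hsv=cv2.cvtColor(i,cv2.COLOR_BGR2HSV)
print("px bow hyp",[proj("top",(648+a,-144+b,z)).round(1) for a,b,z in((21,0,102),(-21,0,102),(-21,0,54),(-22,18,48),(-22,-18,48),(22,18,48))])
g=cv2.cvtColor(i,cv2.COLOR_BGR2GRAY)
for r in range(160,182,3):print(r,hsv[r,258:272].tolist())
```

```text
side bow top [ 670.  -146.8  102. ] [ 631.3 -151.3  102. ]
side stand top front corners [ 674.1 -137.2   48. ] [ 638.1 -132.9   48. ] [ 625.2 -160.    48. ]
side stand base [ 673.8 -134.9    3. ] [ 634.2 -134.5    3. ] [ 628.8 -164.1    3. ]
side lock top [array([625.9,  57.8]), array([625.4,  23.6]), array([593.5,  20.5]), array([587.1,  64.5])] [607.8  42.4  72. ]
top bow far end [ 669.3 -144.2  102. ]
stand corners top [array([ 672.5, -128.2]), array([ 670.8, -163.4]), array([ 624.8, -159.3]), array([ 626.5, -124.7])]
px bow hyp [array([265.2, 162.7]), array([265.3, 176.5]), array([264.7, 179.8]), array([258.8, 180.5]), array([270.4, 180.5]), array([258.8, 166.6])]
160 [[17, 124, 119], [18, 122, 117], [18, 126, 117], [18, 132, 116], [17, 126, 119], [18, 121, 118], [18, 126, 119], [18, 125, 116], [18, 123, 118], [18, 126, 117], [17, 121, 116], [18, 129, 117], [17, 126, 119], [18, 121, 118]]
163 [[97, 28, 83], [105, 23, 87], [105, 23, 88], [101, 33, 86], [107, 27, 85], [99, 28, 91], [102, 28, 91], [99, 18, 97], [98, 23, 89], [25, 21, 73], [36, 14, 89], [18, 49, 94], [21, 43, 95], [1
[... 578 characters left out ...]
2], [15, 186, 78], [14, 170, 81], [13, 155, 84], [99, 32, 104]]
175 [[99, 34, 105], [15, 191, 87], [16, 176, 84], [14, 162, 82], [90, 5, 93], [96, 17, 74], [95, 16, 95], [105, 21, 99], [100, 18, 85], [15, 117, 61], [14, 177, 88], [16, 181, 86], [15, 123, 89], [101, 34, 106]]
178 [[18, 14, 90], [14, 180, 85], [14, 179, 84], [14, 179, 87], [15, 172, 89], [13, 25, 72], [18, 20, 65], [23, 18, 58], [15, 125, 63], [15, 170, 90], [15, 186, 85], [14, 166, 86], [14, 68, 90], [103, 23, 101]]
181 [[17, 57, 71], [15, 212, 53], [15, 191, 52], [16, 206, 52], [15, 207, 53], [15, 202, 58], [15, 191, 56], [14, 182, 56], [16, 202, 53], [13, 178, 56], [16, 215, 51], [13, 178, 53], [96, 14, 91], [102, 25, 102]]
```

```bash
cat >> h.py <<'E'
def cloud(n,f):
    d=np.load(f+"_d.npy");m=arm.camera_model(n);T=np.array(m["pose"])
    v,u=np.mgrid[:384,:512];p=np.stack([(u-m["cx"])/m["fx"]*d,(v-m["cy"])/m["fy"]*d,d],-1)[d>0]
    return p@T[:3,:3].T+T[:3,3]
E
python3 - <<'E'
from h import *
np.set_printoptions(precision=1,suppress=True)
for n,f in(("side","pics/side10"),("top","pics/top6")):
    P=cloud(n,f)
    q=P[(abs(P[:,0]-648)<40)&(abs(P[:,1]+144)<35)&(P[:,2]>62)]
    print(n,"key",len(q),q.min(0),q.max(0),np.median(q,0))
    t=q[q[:,2]>q[:,2].max()-6];print("  top",len(t),t.mean(0),t.min(0),t.max(0))
    if n=="side":
        r=q[q[:,2]<95];A=np.polyfit(r[:,0],r[:,1],1);print("  face slope",A,"at648",np.polyval(A,648))
    s=P[(abs(P[:,0]-648)<40)&(abs(P[:,1]+144)<35)&(abs(P[:,2]-48)<5)];print("  standtop",len(s),s.mean(0),s.min(0),s.max(0))
    l=P[(abs(P[:,0]-610)<30)&(abs(P[:,1]-41)<30)&(abs(P[:,2]-72)<5)];print("  lock",len(l),l.mean(0),l.min(0),l.max(0))
E
```

```text
side key 156 [ 625.2 -151.5   62.1] [ 668.2 -136.2  103.6] [ 645.2 -141.3   83.9]
  top 42 [ 646.4 -143.3  100.6] [ 627.4 -151.5   98.3] [ 667.  -136.3  103.6]
  face slope [  -0.  -140.2] at648 -141.36680876337434
  standtop 77 [ 644.  -138.    47.9] [ 624.5 -161.9   43.7] [ 669.6 -124.1   53. ]
  lock 123 [608.6  40.8  71. ] [590.2  21.2  67.5] [629.   59.3  74.5]
top key 67 [ 628.3 -149.5   63.1] [ 669.  -137.4  107. ] [ 646.4 -143.2  100.3]
  top 27 [ 651.3 -144.3  103.5] [ 631.  -149.2  101.4] [ 668.  -140.1  107. ]
  standtop 105 [ 647.5 -143.1   47.7] [ 627.2 -161.    43.2] [ 672.6 -126.5   52.8]
  lock 111 [610.9  42.3  72. ] [592.8  24.8  67. ] [628.7  59.   76.9]
```

```bash
python3 -c "
from h import *
print(np.round(arm.read_state()['joints'],3))
need(648,-144,160,176.25)"
```

```text
[ 0.352 -0.073 -0.634  0.    -1.009 -1.925]
t=16.90 pos [352.1 -41.  202.1] ang 179.89 tilt 0.09 F [ 0.8 -0.5  0.5] w 40.2 q6 -1.92
turn 3.6  x -30.20 y -8.35 z 4.21
```

servo_tool(
  rows=[
    {"turn":3.6,"fingers":4,"x":-2,"y":-0.5,"z":0},
    {"turn":0,"fingers":4,"x":-4,"y":-1.1,"z":0},
    {"turn":0,"fingers":4,"x":-4,"y":-1.1,"z":0},
    {"turn":0,"fingers":4,"x":-4,"y":-1.1,"z":0},
    {"turn":0,"fingers":4,"x":-4,"y":-1.1,"z":0},
    {"turn":0,"fingers":4,"x":-4,"y":-1.1,"z":0.5},
    {"turn":0,"fingers":4,"x":-4,"y":-1.1,"z":1},
    {"turn":0,"fingers":4,"x":-4,"y":-1.1,"z":1.5},
    {"turn":0,"fingers":4,"x":0,"y":0,"z":1},
    {"turn":0,"fingers":4,"x":0,"y":0,"z":0},
  ],
)

```text
clock: 17.73
position: [642.8, -140.0, 156.0]
ee_rot: [0.033, 0.999, 0.0, -0.005]
contact_force: [-1.7, 0.8, -0.5]
gripper_width: 40.3
```

servo_tool(
  rows=[
    {"turn":0,"fingers":4,"x":0,"y":0,"z":0},
    {"turn":0,"fingers":4,"x":0,"y":0,"z":0},
  ],
)

```text
clock: 17.9
position: [642.7, -139.6, 163.4]
ee_rot: [0.032, 0.999, -0.0, 0.0]
contact_force: [-0.0, -0.5, 1.0]
gripper_width: 40.3
```

```bash
python3 -c "
from h import *
need(648,-144,130,176.25)"
```

```text
t=17.90 pos [ 642.7 -139.6  163.4] ang 176.34 tilt 0.04 F [-0.  -0.5  1. ] w 40.3 q6 -1.67
turn 0.1  x -0.56 y -0.41 z 3.34
```

servo_tool(
  rows=[
    {"turn":0,"fingers":4,"x":-0.55,"y":-0.4,"z":1},
    {"turn":0,"fingers":4,"x":0,"y":0,"z":2},
    {"turn":0,"fingers":4,"x":0,"y":0,"z":0.3},
    {"turn":0,"fingers":4,"x":0,"y":0,"z":0},
    {"turn":0,"fingers":4,"x":0,"y":0,"z":0},
  ],
)

```text
clock: 18.32
position: [648.1, -144.4, 130.8]
ee_rot: [0.032, 0.999, -0.0, 0.001]
contact_force: [0.4, -0.1, 1.1]
gripper_width: 39.8
```

```bash
python3 -c "
from h import *
need(648,-144,62,176.25)
i,d=snap('side','pics/side11');crop(i,190,130,310,260,5,'pics/c14.png');need(648,-144,62,176.25)"
```

```text
t=18.32 pos [ 648.1 -144.4  130.8] ang 176.32 tilt 0.07 F [ 0.4 -0.1  1.1] w 39.8 q6 -1.66
turn 0.1  x 0.01 y 0.04 z 6.88
t=18.37 pos [ 648.5 -144.4  131.2] ang 176.32 tilt 0.13 F [0.5 0.5 0.4] w 40.2 q6 -1.66
turn 0.1  x 0.05 y 0.04 z 6.92
```

View pics/c14.png

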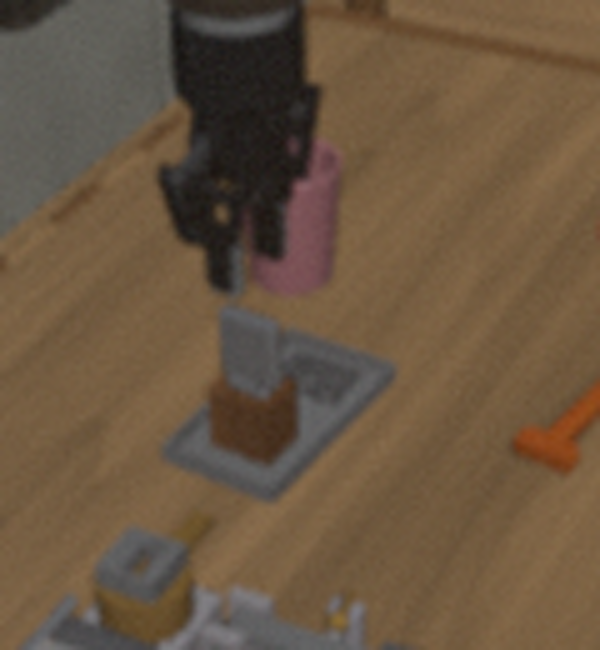

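servo_tool(
  rows=[
    {"turn":0,"fingers":4,"x":0,"y":0,"z":1.5},
    {"turn":0,"fingers":4,"x":0,"y":0,"z":1.5},
    {"turn":0,"fingers":4,"x":0,"y":0,"z":1.5},
    {"turn":0,"fingers":4,"x":0,"y":0,"z":1.5},
    {"turn":0,"fingers":4,"x":0,"y":0,"z":0.9},
    {"turn":0,"fingers":4,"x":0,"y":0,"z":0},
    {"turn":0,"fingers":4,"x":0,"y":0,"z":0},
  ],
)

```text
clock: 18.95
position: [648.3, -144.4, 61.3]
ee_rot: [0.032, 0.999, -0.0, 0.0]
contact_force: [0.3, 0.6, 0.2]
gripper_width: 39.7
```

```bash
python3 -c "
from h import *
need(648,-144,62,176.25)
i,d=snap('side','pics/side12');crop(i,190,130,310,260,5,'pics/c15.png')"
```

```text
t=18.95 pos [ 648.3 -144.4   61.3] ang 176.31 tilt 0.04 F [0.3 0.6 0.2] w 39.7 q6 -1.66
turn 0.1  x 0.04 y 0.04 z -0.07
```

View pics/c15.png

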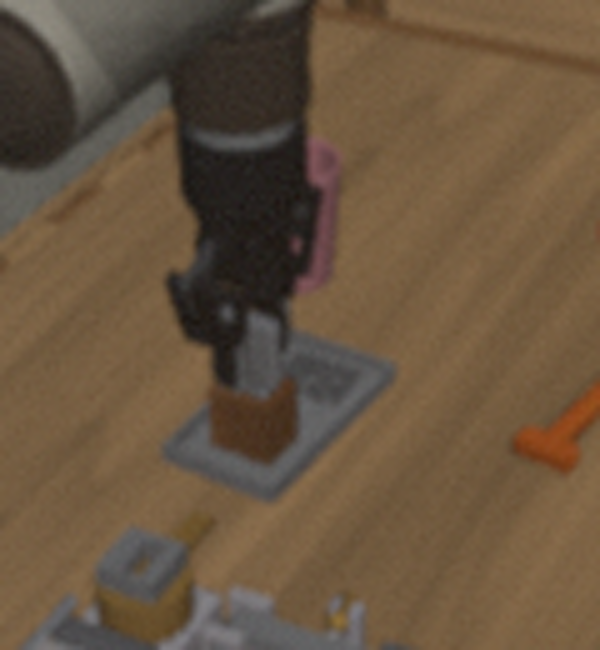

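Fingers straddle the bow, whose centre is at crop (250,350). Close.

servo_tool(
  rows=[
    {"turn":0,"fingers":0,"x":0,"y":0,"z":0},
    {"turn":0,"fingers":0,"x":0,"y":0,"z":0},
    {"turn":0,"fingers":0,"x":0,"y":0,"z":0},
    {"turn":0,"fingers":0,"x":0,"y":0,"z":0},
    {"turn":0,"fingers":0,"x":0,"y":0,"z":0},
    {"turn":0,"fingers":0,"x":0,"y":0,"z":0},
  ],
)

```text
clock: 19.5
position: [648.6, -144.4, 62.0]
ee_rot: [0.032, 0.999, -0.0, 0.001]
contact_force: [-0.2, 0.7, 6.5]
gripper_width: 11.9
```

```bash
python3 -c "
from h import *
need(648,-144,62,176.25)
print(arm.read_state()['wrist_torque'])"
```

```text
t=19.50 pos [ 648.6 -144.4   62. ] ang 176.31 tilt 0.11 F [-0.2  0.7  6.5] w 11.9 q6 -1.66
turn 0.1  x 0.06 y 0.04 z -0.00
[0.25112767 0.16032742 0.01720282]
```

servo_tool(
  rows=[
    {"turn":0,"fingers":0,"x":0,"y":0,"z":-0.6},
    {"turn":0,"fingers":0,"x":0,"y":0,"z":-0.8},
    {"turn":0,"fingers":0,"x":0,"y":0,"z":-1},
    {"turn":0,"fingers":0,"x":0,"y":0,"z":-1},
    {"turn":0,"fingers":0,"x":0,"y":0,"z":-1},
    {"turn":0,"fingers":0,"x":0,"y":0,"z":-1.5},
    {"turn":0,"fingers":0,"x":0,"y":0,"z":-2},
    {"turn":0,"fingers":0,"x":0,"y":0,"z":-2},
    {"turn":0,"fingers":0,"x":0,"y":0,"z":0},
    {"turn":0,"fingers":0,"x":0,"y":0,"z":0},
  ],
)

```text
clock: 20.33
position: [648.7, -144.3, 161.9]
ee_rot: [0.032, 0.999, 0.0, 0.002]
contact_force: [-0.4, -0.0, -1.7]
gripper_width: 11.1
```

```bash
python3 -c "
from h import *
need(610,41.5,160,270.3)
i,d=snap('side','pics/side13');crop(i,190,100,310,260,5,'pics/c16.png')"
```

```text
t=20.33 pos [ 648.7 -144.3  161.9] ang 176.29 tilt 0.23 F [-0.4 -0.  -1.7] w 11.1 q6 -1.66
turn 86.0  x 18.60 y -3.77 z 0.19
```

View pics/c16.png

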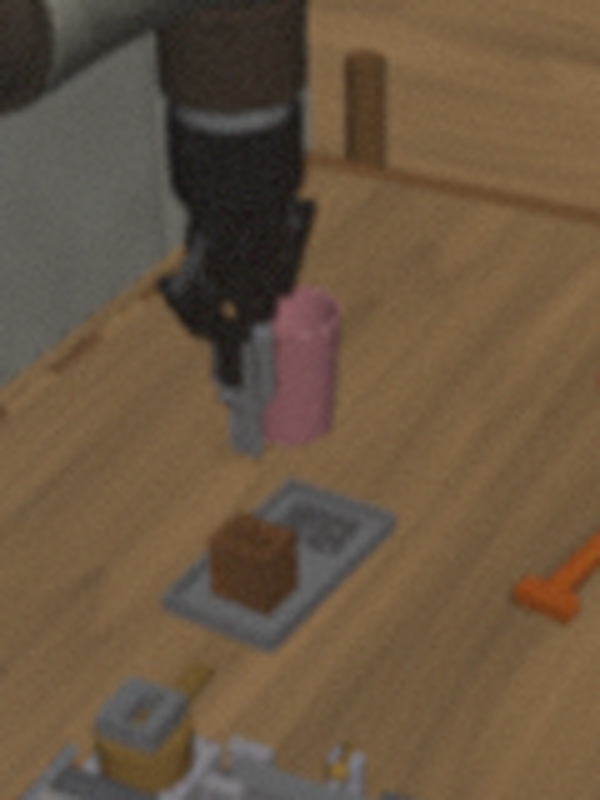

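Key is out of the stand. Turn it -94° and carry it to above the lock.

servo_tool(
  rows=[
    {"turn":-7,"fingers":0,"x":0,"y":0,"z":0},
    {"turn":-7,"fingers":0,"x":0,"y":0,"z":0},
    {"turn":-7,"fingers":0,"x":0,"y":0,"z":0},
    {"turn":-7,"fingers":0,"x":0,"y":0,"z":0},
    {"turn":-7,"fingers":0,"x":0,"y":0,"z":0},
    {"turn":-7,"fingers":0,"x":0,"y":0,"z":0},
    {"turn":-7,"fingers":0,"x":0,"y":0,"z":0},
    {"turn":-7,"fingers":0,"x":0,"y":0,"z":0},
    {"turn":-7,"fingers":0,"x":0,"y":0,"z":0},
    {"turn":-7,"fingers":0,"x":0,"y":0,"z":0},
  ],
)

```text
clock: 21.22
position: [646.9, -144.2, 158.0]
ee_rot: [-0.549, 0.836, 0.001, -0.001]
contact_force: [-0.1, -0.8, -0.9]
gripper_width: 11.4
```

servo_tool(
  rows=[
    {"turn":-7,"fingers":0,"x":0,"y":0,"z":0},
    {"turn":-7,"fingers":0,"x":0,"y":0,"z":0},
    {"turn":-7,"fingers":0,"x":0,"y":0,"z":0},
    {"turn":-3,"fingers":0,"x":0,"y":0,"z":0},
    {"turn":0,"fingers":0,"x":0,"y":0,"z":0},
  ],
)

```text
clock: 21.63
position: [647.0, -144.3, 158.1]
ee_rot: [0.709, -0.705, -0.001, 0.001]
contact_force: [-0.3, -0.4, -1.7]
gripper_width: 10.9
```

```bash
python3 -c "
from h import *
need(610,41.5,160,270.3)"
```

```text
t=21.63 pos [ 647.  -144.3  158.1] ang -89.68 tilt 0.18 F [-0.3 -0.4 -1.7] w 10.9 q6 -0.02
turn 0.0  x -18.59 y 3.60 z -0.19
```

servo_tool(
  rows=[
    {"turn":0,"fingers":0,"x":-1.5,"y":0.3,"z":0},
    {"turn":0,"fingers":0,"x":-2.5,"y":0.5,"z":0},
    {"turn":0,"fingers":0,"x":-2.5,"y":0.5,"z":0},
    {"turn":0,"fingers":0,"x":-2.5,"y":0.5,"z":0},
    {"turn":0,"fingers":0,"x":-2.5,"y":0.5,"z":0},
    {"turn":0,"fingers":0,"x":-2.5,"y":0.5,"z":0},
    {"turn":0,"fingers":0,"x":-2.5,"y":0.5,"z":0},
    {"turn":0,"fingers":0,"x":-2.1,"y":0.3,"z":0},
    {"turn":0,"fingers":0,"x":0,"y":0,"z":0},
    {"turn":0,"fingers":0,"x":0,"y":0,"z":0},
  ],
)

```text
clock: 22.47
position: [610.3, 43.0, 159.3]
ee_rot: [0.709, -0.705, -0.0, 0.0]
contact_force: [0.3, -0.4, -0.1]
gripper_width: 11.2
```

```bash
python3 -c "
from h import *
need(610,41.5,160,270.3)
i,d=snap('side','pics/side14');crop(i,160,130,280,260,5,'pics/c17.png');need(610,41.5,160,270.3)
i,d=snap('top','pics/top7');crop(i,160,140,260,240,6,'pics/c18.png')"
```

```text
t=22.47 pos [610.3  43.  159.3] ang -89.63 tilt 0.06 F [ 0.3 -0.4 -0.1] w 11.2 q6 -0.33
turn 0.1  x 0.15 y 0.03 z -0.07
t=22.52 pos [610.5  42.  159.3] ang -89.69 tilt 0.06 F [-0.1  0.  -1.1] w 11.4 q6 -0.33
turn 0.0  x 0.05 y 0.05 z -0.07
```

View pics/c17.png

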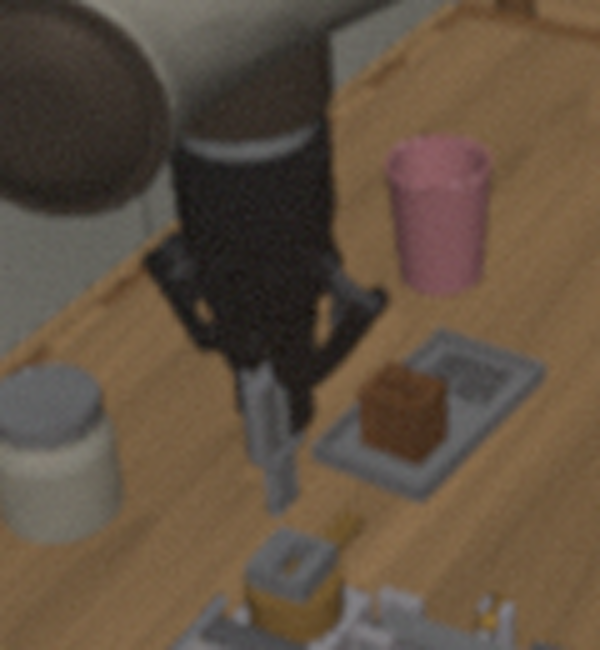

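View pics/c18.png

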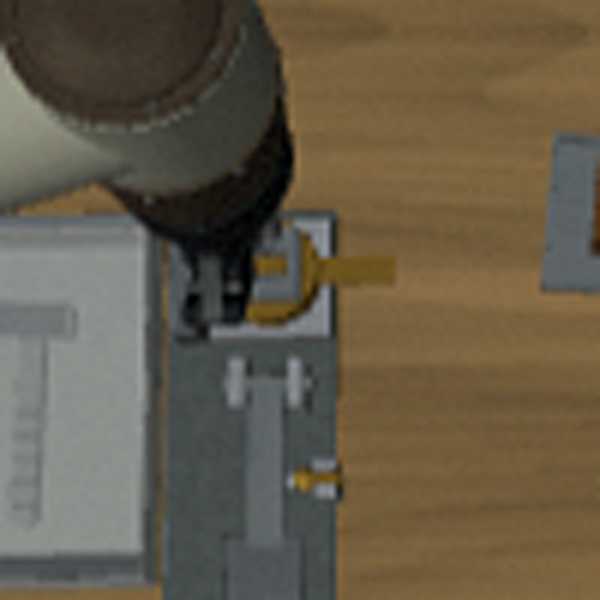

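```bash
python3 -c "
from h import *
for P in((610.3,42,109.5),(610.3,52,109.5),(610.3,32,109.5),(610,41.5,72)):
    u=proj('side',P);print(P,(u-[160,130])*5)
"
```

```text
(610.3, 42, 109.5) [282.00093971 502.94120333]
(610.3, 52, 109.5) [271.55801589 514.1387833 ]
(610.3, 32, 109.5) [292.28607187 491.91281781]
(610, 41.5, 72) [288.2001465  556.31931559]
```

```bash
python3 -c "
from h import *
i=cv2.imread('pics/side14.png');crop(i,200,205,240,260,14,'pics/c19.png')"
```

```text
(no output)
```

View pics/c19.png

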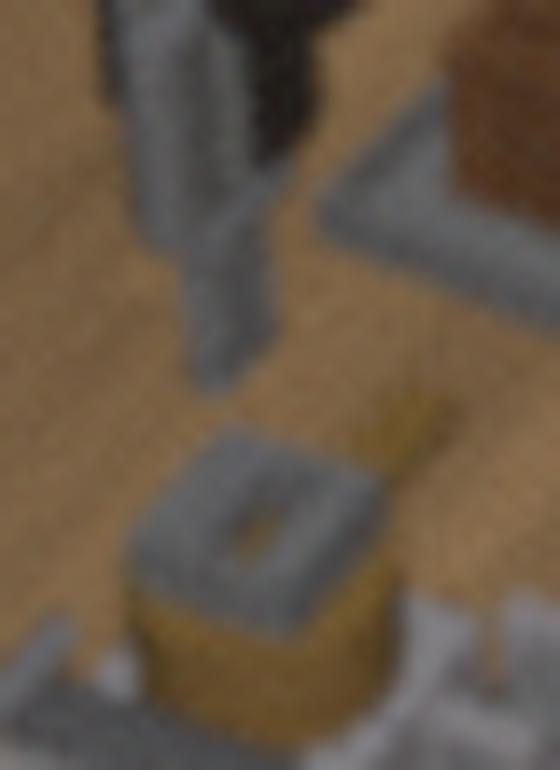

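```bash
python3 -c "
from h import *
f=lambda P:((proj('side',P)-[200,205]+.5)*14).round(0)
for z in(109.5,): print([f((610.4+a,42+b,z)) for a,b in((4,10),(-4,10),(-4,-10),(4,-10))])
print([f((610+a,41.5+b,72)) for a,b in((18,18),(-18,18),(-18,-18),(18,-18))])
"
```

```text
[array([189., 390.]), array([225., 403.]), array([283., 340.]), array([247., 328.])]
[array([123., 543.]), array([283., 602.]), array([384., 487.]), array([226., 431.])]
```

Blade tip and slot agree to about 2 mm in the side view, within the chamfer. Lower slowly, watching the force.

servo_tool(
  rows=[
    {"turn":0,"fingers":0,"x":0.05,"y":0.1,"z":1},
    {"turn":0,"fingers":0,"x":0,"y":0,"z":1},
    {"turn":0,"fingers":0,"x":0,"y":0,"z":1},
    {"turn":0,"fingers":0,"x":0,"y":0,"z":0},
    {"turn":0,"fingers":0,"x":0,"y":0,"z":0.4},
    {"turn":0,"fingers":0,"x":0,"y":0,"z":0.4},
    {"turn":0,"fingers":0,"x":0,"y":0,"z":0.3},
    {"turn":0,"fingers":0,"x":0,"y":0,"z":0},
    {"turn":0,"fingers":0,"x":0,"y":0,"z":0},
  ],
)

```text
clock: 23.32
position: [610.0, 40.9, 118.7]
ee_rot: [0.709, -0.705, 0.0, 0.0]
contact_force: [-0.6, -0.2, -0.1]
gripper_width: 11.6
```

```bash
python3 -c "
from h import *
need(610,41.5,86,270.3);print(arm.read_state()['wrist_torque'])
i,d=snap('side','pics/side15');crop(i,185,190,255,270,9,'pics/c20.png')"
```

```text
t=23.32 pos [610.   40.9 118.7] ang -89.71 tilt 0.01 F [-0.6 -0.2 -0.1] w 11.6 q6 -0.33
turn -0.0  x -0.06 y 0.00 z 3.27
[-0.13229523 -0.00298409  0.05026271]
```

View pics/c20.png

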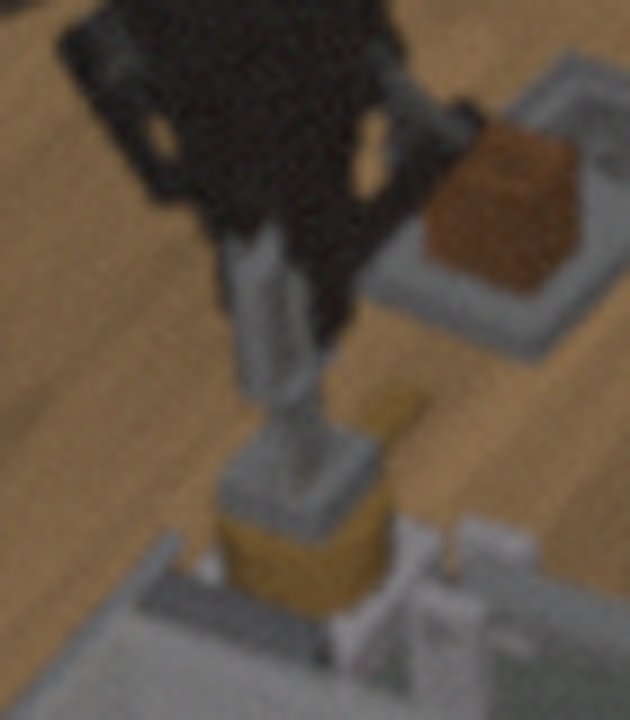

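The tip is at the slot with no force. Continue.

servo_tool(
  rows=[
    {"turn":0,"fingers":0,"x":0,"y":0,"z":0.4},
    {"turn":0,"fingers":0,"x":0,"y":0,"z":0.4},
    {"turn":0,"fingers":0,"x":0,"y":0,"z":0.4},
    {"turn":0,"fingers":0,"x":0,"y":0,"z":0},
    {"turn":0,"fingers":0,"x":0,"y":0,"z":0},
  ],
)

```text
clock: 23.78
position: [610.0, 40.9, 106.2]
ee_rot: [0.709, -0.705, -0.0, 0.0]
contact_force: [0.9, -0.9, -2.0]
gripper_width: 11.2
```

servo_tool(
  rows=[
    {"turn":0,"fingers":0,"x":0,"y":0,"z":0.4},
    {"turn":0,"fingers":0,"x":0,"y":0,"z":0.4},
    {"turn":0,"fingers":0,"x":0,"y":0,"z":0.4},
    {"turn":0,"fingers":0,"x":0,"y":0,"z":0.4},
    {"turn":0,"fingers":0,"x":0,"y":0,"z":0},
    {"turn":0,"fingers":0,"x":0,"y":0,"z":0},
  ],
)

```text
clock: 24.28
position: [610.0, 40.9, 90.1]
ee_rot: [0.709, -0.705, -0.0, 0.0]
contact_force: [1.6, -1.8, -2.4]
gripper_width: 11.0
```

```bash
python3 -c "
from h import *
need(610,41.5,86,270.3);print(arm.read_state()['wrist_torque'])"
```

```text
t=24.28 pos [610.   40.9  90.1] ang -89.71 tilt 0.02 F [ 1.6 -1.8 -2.4] w 11.0 q6 -0.33
turn -0.0  x -0.06 y -0.00 z 0.41
[-0.52074117 -0.5053088   0.11476727]
```

servo_tool(
  rows=[
    {"turn":0,"fingers":0,"x":0,"y":0,"z":0.2},
    {"turn":0,"fingers":0,"x":0,"y":0,"z":0.2},
    {"turn":0,"fingers":0,"x":0,"y":0,"z":0.1},
    {"turn":0,"fingers":0,"x":0,"y":0,"z":0},
    {"turn":0,"fingers":0,"x":0,"y":0,"z":0},
    {"turn":0,"fingers":0,"x":0,"y":0,"z":0},
  ],
)

```text
clock: 24.78
position: [610.0, 40.9, 85.9]
ee_rot: [0.709, -0.705, 0.0, -0.0]
contact_force: [-0.6, -1.3, 1.2]
gripper_width: 11.2
```

```bash
python3 -c "
from h import *
need(610,41.5,86,270.3);print(arm.read_state()['wrist_torque'])
i,d=snap('side','pics/side16');crop(i,185,190,255,270,9,'pics/c21.png')"
```

```text
t=24.78 pos [610.   40.9  85.9] ang -89.71 tilt 0.01 F [-0.6 -1.3  1.2] w 11.2 q6 -0.33
turn -0.0  x -0.06 y 0.00 z -0.01
[-0.58500912 -0.0724763   0.02643222]
```

View pics/c21.png

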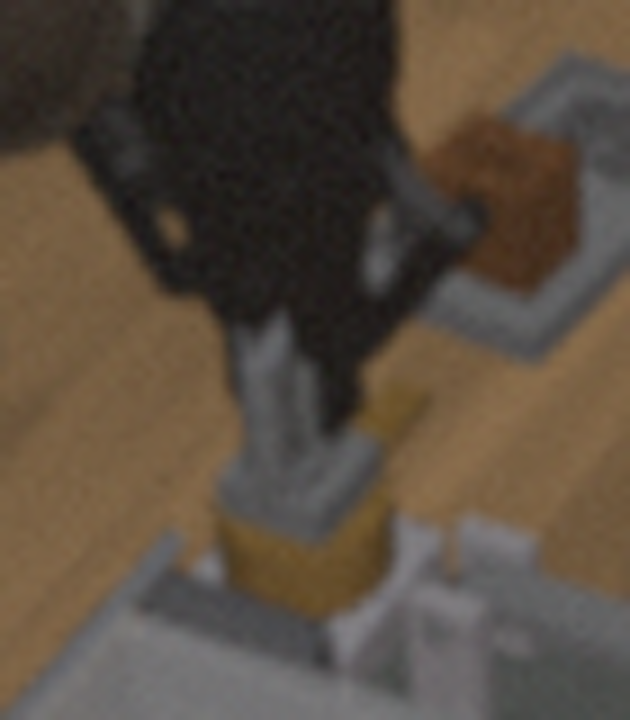

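servo_tool(
  rows=[
    {"turn":0,"fingers":0,"x":0,"y":0,"z":0.1},
    {"turn":0,"fingers":0,"x":0,"y":0,"z":0.1},
    {"turn":0,"fingers":0,"x":0,"y":0,"z":0},
    {"turn":0,"fingers":0,"x":0,"y":0,"z":0},
    {"turn":0,"fingers":0,"x":0,"y":0,"z":0},
  ],
)

```text
clock: 25.25
position: [610.1, 40.9, 85.9]
ee_rot: [0.709, -0.705, 0.0, -0.0]
contact_force: [-2.6, -1.7, 9.3]
gripper_width: 11.2
```

Seated on the shoulder, at 9 N. Ease off 1 mm and turn clockwise.

servo_tool(
  rows=[
    {"turn":3,"fingers":0,"x":0,"y":0,"z":-0.1},
    {"turn":6,"fingers":0,"x":0,"y":0,"z":0},
    {"turn":6,"fingers":0,"x":0,"y":0,"z":0},
    {"turn":6,"fingers":0,"x":0,"y":0,"z":0},
    {"turn":6,"fingers":0,"x":0,"y":0,"z":0},
    {"turn":6,"fingers":0,"x":0,"y":0,"z":0},
    {"turn":6,"fingers":0,"x":0,"y":0,"z":0},
    {"turn":0,"fingers":0,"x":0,"y":0,"z":0},
  ],
)

```text
clock: 25.92
position: [610.8, 40.9, 85.9]
ee_rot: [-0.432, 0.902, -0.0, 0.001]
contact_force: [0.1, -2.7, 5.7]
gripper_width: 11.4
```

```bash
python3 -c "
from h import *
need(610,41,86,193);print(arm.read_state()['wrist_torque'])"
```

```text
t=25.92 pos [610.8  40.9  85.9] ang -128.79 tilt 0.12 F [ 0.1 -2.7  5.7] w 11.4 q6 -1.01
turn 38.2  x 0.07 y 0.02 z -0.01
[-0.66016194  0.03203201  0.01808435]
```

servo_tool(
  rows=[
    {"turn":5,"fingers":0,"x":0,"y":0,"z":0},
    {"turn":5,"fingers":0,"x":0,"y":0,"z":0},
    {"turn":5,"fingers":0,"x":0,"y":0,"z":0},
    {"turn":5,"fingers":0,"x":0,"y":0,"z":0},
    {"turn":5,"fingers":0,"x":0,"y":0,"z":0},
    {"turn":5,"fingers":0,"x":0,"y":0,"z":0},
    {"turn":5,"fingers":0,"x":0,"y":0,"z":0},
    {"turn":3,"fingers":0,"x":0,"y":0,"z":0},
    {"turn":0,"fingers":0,"x":0,"y":0,"z":0},
    {"turn":0,"fingers":0,"x":0,"y":0,"z":0},
  ],
)

```text
clock: 26.75
position: [610.8, 41.2, 85.9]
ee_rot: [-0.117, 0.993, 0.0, 0.001]
contact_force: [-0.7, -2.3, 5.4]
gripper_width: 11.5
```

```bash
python3 -c "
from h import *
need(610,41,86,193);print(arm.read_state()['wrist_torque'])
i,d=snap('top','pics/top8');crop(i,180,155,260,215,9,'pics/c22.png')
i,d=snap('side','pics/side17');crop(i,185,190,255,270,9,'pics/c23.png')"
```

```text
t=26.75 pos [610.8  41.2  85.9] ang -166.54 tilt 0.13 F [-0.7 -2.3  5.4] w 11.5 q6 -1.67
turn 0.5  x 0.08 y -0.00 z -0.01
[-0.38992696  0.09470535 -0.03515483]
```

View pics/c22.png

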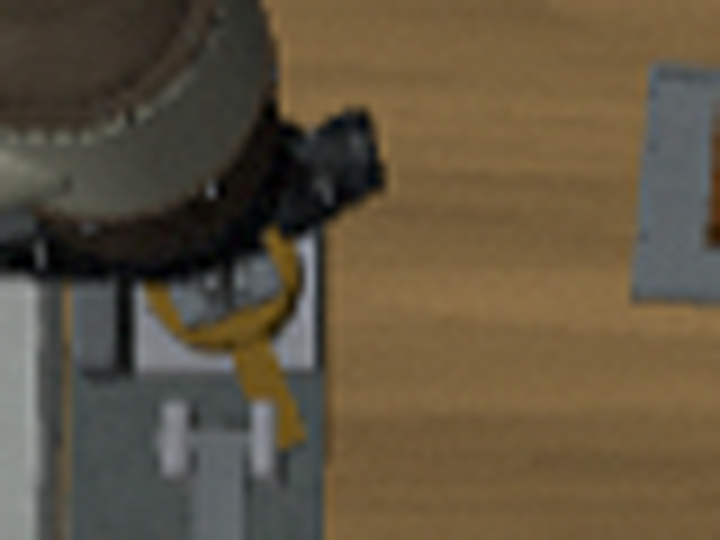

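View pics/c23.png

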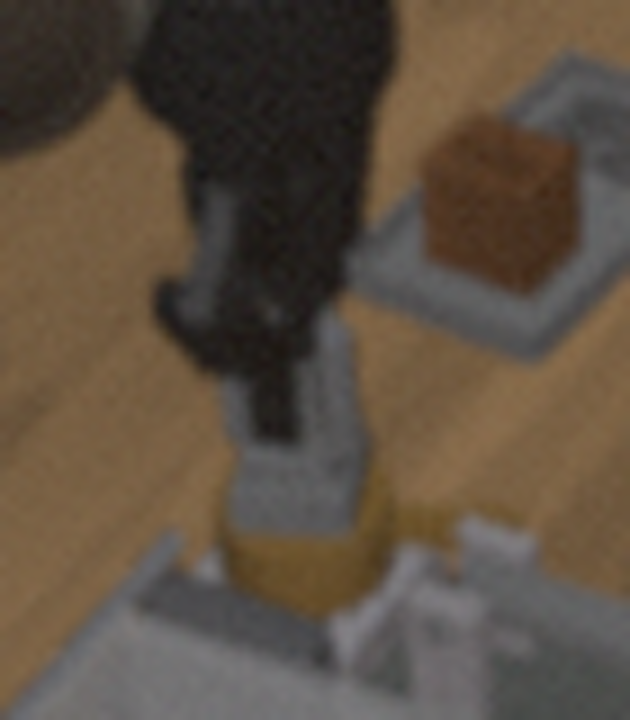

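The brass pointer has swung to about 62°, behind the key by the slot play. Turn on to the stop.

servo_tool(
  rows=[
    {"turn":3,"fingers":0,"x":0,"y":0,"z":0},
    {"turn":3,"fingers":0,"x":0,"y":0,"z":0},
    {"turn":2,"fingers":0,"x":0,"y":0,"z":0},
    {"turn":2,"fingers":0,"x":0,"y":0,"z":0},
    {"turn":0,"fingers":0,"x":0,"y":0,"z":0},
    {"turn":0,"fingers":0,"x":0,"y":0,"z":0},
  ],
)

```text
clock: 27.35
position: [610.8, 41.2, 85.9]
ee_rot: [-0.031, 1.0, 0.0, 0.001]
contact_force: [-0.4, -0.7, 6.2]
gripper_width: 11.2
```

```bash
python3 -c "
from h import *
need(610,41,86,193);print(arm.read_state()['wrist_torque'])"
```

```text
t=27.35 pos [610.8  41.2  85.9] ang -176.50 tilt 0.13 F [-0.4 -0.7  6.2] w 11.2 q6 -1.84
turn -9.5  x 0.08 y -0.01 z -0.01
[-0.39949742  0.16907906  0.07073139]
```

servo_tool(
  rows=[
    {"turn":2,"fingers":0,"x":0,"y":0,"z":0},
    {"turn":2,"fingers":0,"x":0,"y":0,"z":0},
    {"turn":0,"fingers":0,"x":0,"y":0,"z":0},
    {"turn":0,"fingers":0,"x":0,"y":0,"z":0},
  ],
)

```text
clock: 27.68
position: [610.7, 41.3, 85.9]
ee_rot: [0.002, 1.0, -0.0, 0.001]
contact_force: [-0.4, -1.4, 5.5]
gripper_width: 11.1
```

```bash
python3 -c "
from h import *
need(610,41,86,193);print(arm.read_state()['wrist_torque'])
i,d=snap('top','pics/top9');crop(i,180,155,260,215,9,'pics/c24.png')"
```

```text
t=27.68 pos [610.7  41.3  85.9] ang 179.73 tilt 0.11 F [-0.4 -1.4  5.5] w 11.1 q6 -1.91
turn -13.3  x 0.07 y -0.01 z -0.01
[-0.33108943  0.28333234  0.9981495 ]
```

View pics/c24.png

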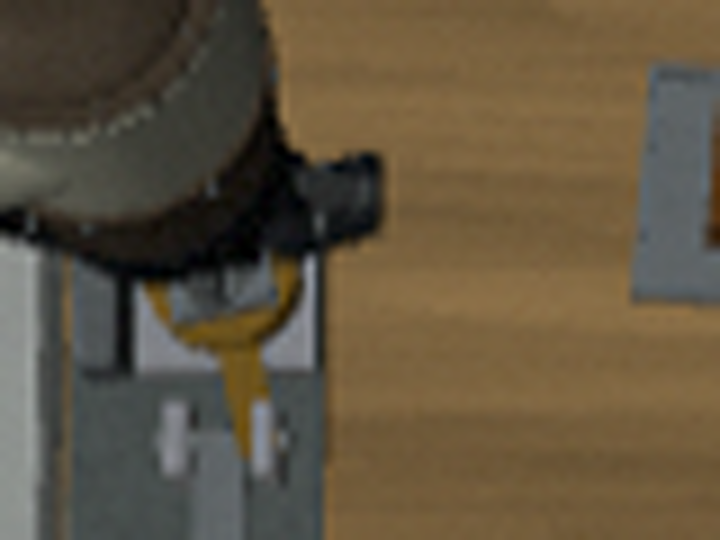

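Torque jumped to 1 Nm, so the lock is on its stop and the pointer is at about 77°. Ease back within the play, then draw out.

servo_tool(
  rows=[
    {"turn":-3,"fingers":0,"x":0,"y":0,"z":0},
    {"turn":-3,"fingers":0,"x":0,"y":0,"z":0},
    {"turn":-1.5,"fingers":0,"x":0,"y":0,"z":0},
    {"turn":0,"fingers":0,"x":0,"y":0,"z":-0.4},
    {"turn":0,"fingers":0,"x":0,"y":0,"z":-0.6},
    {"turn":0,"fingers":0,"x":0,"y":0,"z":-0.8},
    {"turn":0,"fingers":0,"x":0,"y":0,"z":-0.8},
    {"turn":0,"fingers":0,"x":0,"y":0,"z":0},
  ],
)

```text
clock: 28.4
position: [610.9, 41.3, 112.8]
ee_rot: [-0.059, 0.998, 0.0, 0.001]
contact_force: [-0.0, -0.5, -0.6]
gripper_width: 11.3
```

servo_tool(
  rows=[
    {"turn":0,"fingers":0,"x":0,"y":0,"z":-0.8},
    {"turn":0,"fingers":0,"x":0,"y":0,"z":-0.8},
    {"turn":0,"fingers":0,"x":0,"y":0,"z":-0.8},
    {"turn":0,"fingers":0,"x":0,"y":0,"z":-1},
    {"turn":0,"fingers":0,"x":0,"y":0,"z":-1},
    {"turn":0,"fingers":0,"x":0,"y":0,"z":-0.8},
    {"turn":0,"fingers":0,"x":0,"y":0,"z":0},
  ],
)

```text
clock: 28.98
position: [611.4, 41.2, 165.5]
ee_rot: [-0.059, 0.998, 0.0, 0.002]
contact_force: [0.9, -0.1, -0.2]
gripper_width: 11.4
```

```bash
python3 -c "
from h import *
need(648.6,-144.4,162,176.3);print(arm.read_state()['wrist_torque'])
i,d=snap('side','pics/side18');crop(i,175,160,255,270,7,'pics/c25.png')"
```

```text
t=28.98 pos [611.4  41.2 165.5] ang -173.19 tilt 0.27 F [ 0.9 -0.1 -0.2] w 11.4 q6 -1.78
turn 10.5  x -4.91 y -18.28 z 0.35
[ 0.05039216 -0.02871667  0.00492649]
```

View pics/c25.png

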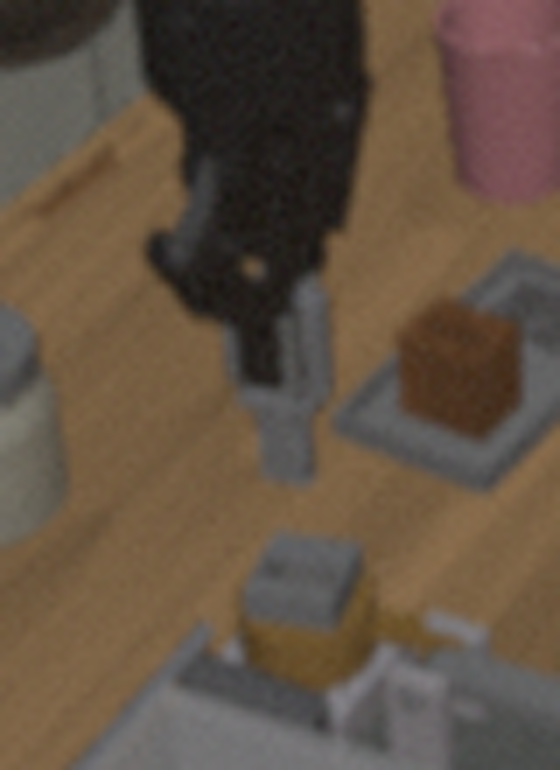

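Key is out and upright. Return to above the stand.

servo_tool(
  rows=[
    {"turn":5.5,"fingers":0,"x":0,"y":0,"z":0},
    {"turn":5,"fingers":0,"x":0,"y":0,"z":0},
    {"turn":0,"fingers":0,"x":-0.6,"y":-2.3,"z":0},
    {"turn":0,"fingers":0,"x":-0.7,"y":-2.6,"z":0},
    {"turn":0,"fingers":0,"x":-0.7,"y":-2.6,"z":0},
    {"turn":0,"fingers":0,"x":-0.7,"y":-2.6,"z":0},
    {"turn":0,"fingers":0,"x":-0.7,"y":-2.6,"z":0},
    {"turn":0,"fingers":0,"x":-0.7,"y":-2.6,"z":0},
    {"turn":0,"fingers":0,"x":-0.7,"y":-2.6,"z":0},
    {"turn":0,"fingers":0,"x":0,"y":0,"z":0},
  ],
)

```text
clock: 29.87
position: [646.3, -145.0, 161.5]
ee_rot: [0.035, 0.999, -0.0, -0.001]
contact_force: [1.1, 0.1, -1.6]
gripper_width: 11.3
```

servo_tool(
  rows=[
    {"turn":0,"fingers":0,"x":0,"y":0,"z":0},
    {"turn":0,"fingers":0,"x":0,"y":0,"z":0},
  ],
)

```text
clock: 30.03
position: [645.8, -140.6, 161.9]
ee_rot: [0.033, 0.999, 0.0, -0.001]
contact_force: [0.6, -0.1, -0.7]
gripper_width: 11.0
```

```bash
python3 -c "
from h import *
need(648.6,-144.4,105,176.3)"
```

```text
t=30.03 pos [ 645.8 -140.6  161.9] ang 176.26 tilt 0.09 F [ 0.6 -0.1 -0.7] w 11.0 q6 -1.67
turn -0.0  x -0.30 y -0.36 z 5.69
```

servo_tool(
  rows=[
    {"turn":0,"fingers":0,"x":-0.3,"y":-0.36,"z":1},
    {"turn":0,"fingers":0,"x":0,"y":0,"z":1.5},
    {"turn":0,"fingers":0,"x":0,"y":0,"z":1.5},
    {"turn":0,"fingers":0,"x":0,"y":0,"z":1},
    {"turn":0,"fingers":0,"x":0,"y":0,"z":0},
    {"turn":0,"fingers":0,"x":0,"y":0,"z":0},
    {"turn":0,"fingers":0,"x":0,"y":0,"z":0},
  ],
)

```text
clock: 30.62
position: [649.8, -144.3, 113.5]
ee_rot: [0.032, 0.999, -0.0, 0.001]
contact_force: [0.4, -0.4, -0.3]
gripper_width: 11.5
```

```bash
python3 -c "
from h import *
need(648.6,-144.4,62,176.3)
i,d=snap('side','pics/side19');crop(i,205,160,265,240,9,'pics/c26.png');need(648.6,-144.4,62,176.3)"
```

```text
t=30.62 pos [ 649.8 -144.3  113.5] ang 176.34 tilt 0.08 F [ 0.4 -0.4 -0.3] w 11.5 q6 -1.66
turn 0.0  x 0.12 y -0.02 z 5.15
t=30.67 pos [ 649.9 -144.4  113.8] ang 176.33 tilt 0.12 F [-0.2 -0.1 -0.7] w 11.0 q6 -1.66
turn 0.0  x 0.13 y -0.01 z 5.18
```

View pics/c26.png

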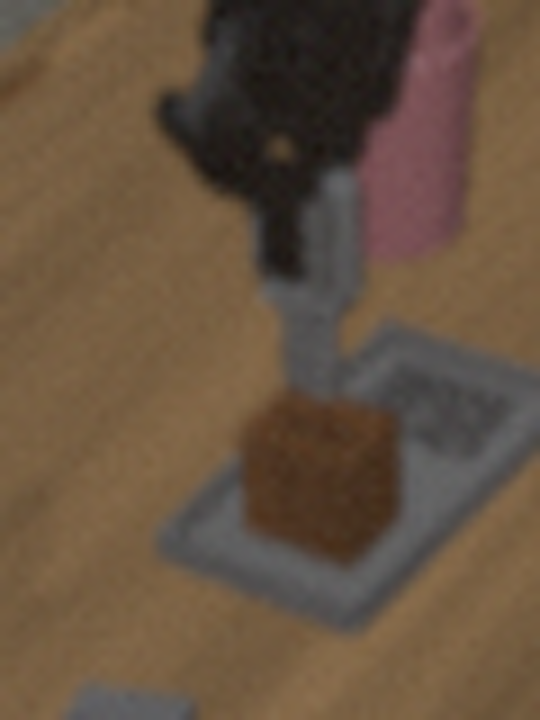

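servo_tool(
  rows=[
    {"turn":0,"fingers":0,"x":0.12,"y":0,"z":0.4},
    {"turn":0,"fingers":0,"x":0,"y":0,"z":0.5},
    {"turn":0,"fingers":0,"x":0,"y":0,"z":0.5},
    {"turn":0,"fingers":0,"x":0,"y":0,"z":0.5},
    {"turn":0,"fingers":0,"x":0,"y":0,"z":0.4},
    {"turn":0,"fingers":0,"x":0,"y":0,"z":0},
    {"turn":0,"fingers":0,"x":0,"y":0,"z":0},
  ],
)

```text
clock: 31.25
position: [647.7, -144.6, 89.2]
ee_rot: [0.032, 0.999, -0.0, -0.0]
contact_force: [0.8, -0.5, -0.7]
gripper_width: 11.2
```

```bash
python3 -c "
from h import *
need(648.6,-144.4,62,176.3);print(arm.read_state()['wrist_torque'])"
```

```text
t=31.25 pos [ 647.7 -144.6   89.2] ang 176.29 tilt 0.05 F [ 0.8 -0.5 -0.7] w 11.2 q6 -1.66
turn -0.0  x -0.09 y 0.02 z 2.72
[0.00324034 0.0146855  0.0309731 ]
```

Tip is about 9 mm into the hole with no force. Continue down.

servo_tool(
  rows=[
    {"turn":0,"fingers":0,"x":-0.05,"y":0,"z":0.5},
    {"turn":0,"fingers":0,"x":0,"y":0,"z":0.5},
    {"turn":0,"fingers":0,"x":0,"y":0,"z":0.5},
    {"turn":0,"fingers":0,"x":0,"y":0,"z":0.5},
    {"turn":0,"fingers":0,"x":0,"y":0,"z":0.4},
    {"turn":0,"fingers":0,"x":0,"y":0,"z":0.2},
    {"turn":0,"fingers":0,"x":0,"y":0,"z":0},
    {"turn":0,"fingers":0,"x":0,"y":0,"z":0},
  ],
)

```text
clock: 31.92
position: [648.4, -144.5, 63.6]
ee_rot: [0.032, 0.999, -0.0, -0.0]
contact_force: [-0.0, 0.1, -1.7]
gripper_width: 11.5
```

```bash
python3 -c "
from h import *
need(648.6,-144.4,62,176.3);print(arm.read_state()['wrist_torque'])
i,d=snap('side','pics/side20');crop(i,205,160,265,240,9,'pics/c27.png')"
```

```text
t=31.92 pos [ 648.4 -144.5   63.6] ang 176.29 tilt 0.01 F [-0.   0.1 -1.7] w 11.5 q6 -1.66
turn -0.0  x -0.02 y 0.01 z 0.16
[-0.05195173 -0.00674221 -0.00221061]
```

View pics/c27.png

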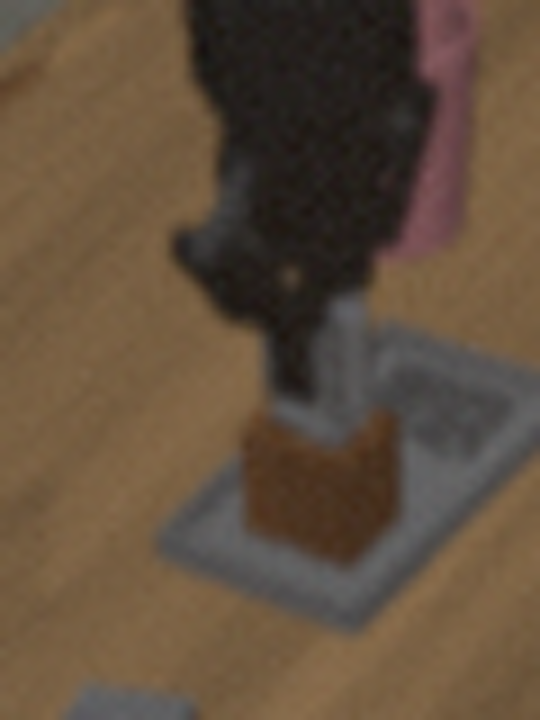

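Nearly seated. Lower 2 mm more, release, and rise clear.

servo_tool(
  rows=[
    {"turn":0,"fingers":0,"x":0,"y":0,"z":0.1},
    {"turn":0,"fingers":0,"x":0,"y":0,"z":0.1},
    {"turn":0,"fingers":0,"x":0,"y":0,"z":0},
    {"turn":0,"fingers":0,"x":0,"y":0,"z":0},
    {"turn":0,"fingers":4,"x":0,"y":0,"z":0},
    {"turn":0,"fingers":4,"x":0,"y":0,"z":0},
    {"turn":0,"fingers":4,"x":0,"y":0,"z":0},
    {"turn":0,"fingers":4,"x":0,"y":0,"z":0},
    {"turn":0,"fingers":4,"x":0,"y":0,"z":0},
  ],
)

```text
clock: 32.72
position: [648.4, -144.5, 61.8]
ee_rot: [0.032, 0.999, 0.0, 0.0]
contact_force: [-0.8, 0.3, -0.1]
gripper_width: 40.3
```

servo_tool(
  rows=[
    {"turn":0,"fingers":4,"x":0,"y":0,"z":-1},
    {"turn":0,"fingers":4,"x":0,"y":0,"z":-2},
    {"turn":0,"fingers":4,"x":0,"y":0,"z":-3},
    {"turn":0,"fingers":4,"x":0,"y":0,"z":-3},
    {"turn":0,"fingers":4,"x":0,"y":0,"z":-3},
    {"turn":0,"fingers":4,"x":0,"y":0,"z":-2},
    {"turn":0,"fingers":4,"x":3,"y":0,"z":0},
    {"turn":0,"fingers":4,"x":4,"y":0,"z":0},
    {"turn":0,"fingers":4,"x":4,"y":0,"z":0},
    {"turn":0,"fingers":4,"x":4,"y":0,"z":0},
  ],
)

```text
clock: 33.55
position: [497.0, -134.8, 202.3]
ee_rot: [0.032, 0.999, -0.0, 0.0]
contact_force: [-0.3, 0.9, 0.6]
gripper_width: 40.0
```

servo_tool(
  rows=[
    {"turn":0,"fingers":4,"x":4,"y":0,"z":0},
    {"turn":0,"fingers":4,"x":4,"y":0,"z":0},
    {"turn":0,"fingers":4,"x":4,"y":-1,"z":0},
    {"turn":0,"fingers":4,"x":0,"y":0,"z":0},
    {"turn":0,"fingers":4,"x":0,"y":0,"z":0},
  ],
)

```text
clock: 33.97
position: [376.7, -137.3, 203.0]
ee_rot: [0.032, 0.999, 0.0, 0.001]
contact_force: [0.3, -1.0, 0.1]
gripper_width: 40.1
```

Run:
```python
from h import *
np.set_printoptions(precision=1,suppress=True)
need(648.6,-144.4,162,176.3)
i,d=snap('top','pics/top10');crop(i,90,140,310,260,3.6,'pics/c28.png');crop(i,180,155,260,215,9,'pics/c29.png')
j,d=snap('side','pics/side21')
for n,f in(("side","pics/side21"),("top","pics/top10")):
    P=cloud(n,f);q=P[(abs(P[:,0]-648)<40)&(abs(P[:,1]+144)<35)&(P[:,2]>62)];print(n,len(q),np.median(q,0),q.max(0))
    t=q[q[:,2]>q[:,2].max()-6];print("  top",len(t),t.mean(0),t.min(0),t.max(0))
```

```text
t=33.97 pos [ 376.7 -137.3  203. ] ang 176.28 tilt 0.16 F [ 0.3 -1.   0.1] w 40.1 q6 -1.70
turn -0.0  x -27.18 y 1.05 z 4.10
side 150 [ 644.7 -140.4   84.7] [ 668.  -134.9  103.9]
  top 34 [ 647.6 -143.1  100.7] [ 625.7 -151.8   98.2] [ 668.  -138.3  103.9]
top 64 [ 646.1 -143.2  100.6] [ 668.9 -137.2  106.6]
  top 32 [ 650.  -143.5  102.8] [ 631.7 -149.3  100.7] [ 668.4 -137.2  106.6]
```

View pics/c28.png

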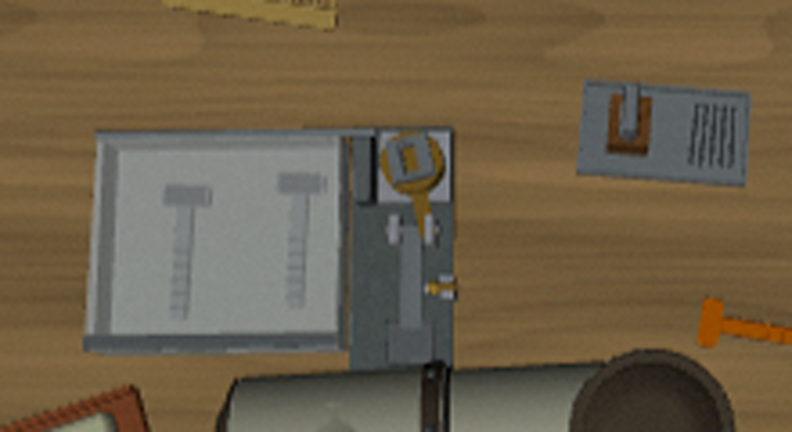

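View pics/side21.png

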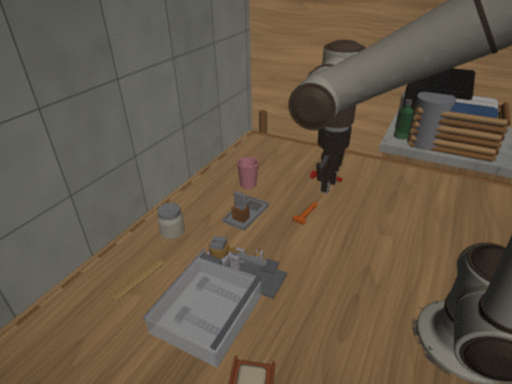

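View pics/c29.png

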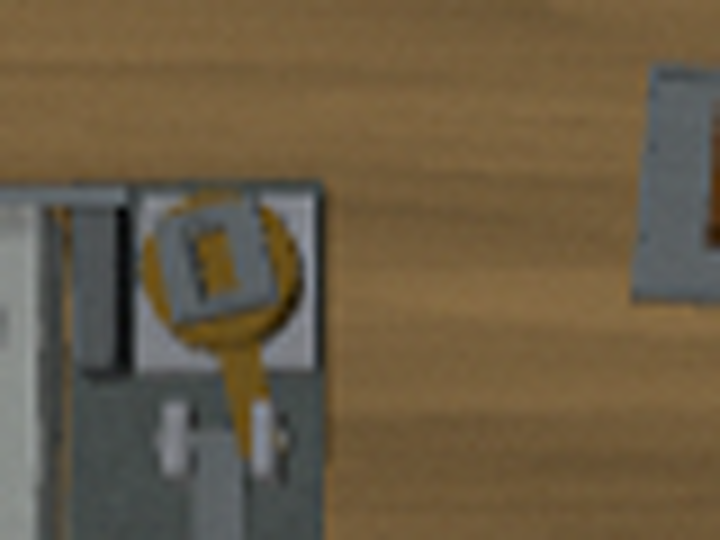

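Final views: both razors are under the shut door and the lever is down. The barrel is turned about 77° at crop (215,260). The key stands in its stand with its top at about 102 mm, as at the start, and the arm is clear.

```bash
python3 -c "
from bench import arm
print(arm.job_done())"
```

```text
the job is handed in; nothing more can be done
None
```

I did the whole task and handed it in at about 34 s on the clock; no verdict was reported.

- **Razors:** only two grey razors were out, and both now lie flat in the box under the shut door. I left the orange and red look-alikes where they were.
- **Lever and door:** I pressed the lever down until the latch took it. The finger force fell to about 0.5 N, and the last pictures show the lever down and the door shut.
- **Lock:** the key seated on its shoulder at 9 N. I turned it clockwise until the torque jumped to about 1 Nm at the stop. After I drew the key out, the barrel still stood at about 77°.
- **Key:** it stands back in its stand. In both cameras its top is at about 102 mm and it lies within about 1–2 mm of its starting reading.
- **Bystanders and arm:** the cup and jar, and the parts of the dish and comb in the last pictures, look unmoved by eye. The arm is clear of everything.

No check failed. The one disagreement was that I measured the stand about 20 mm further along the tray than the description gives. I went by the pictures, and the key went in and out without trouble. Razor depth in the box and the exact joint values were judged only from pictures, forces and torques.

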